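Rock the angle gauge to its set fork on a weld stud

ROBOT

A 7-joint arm with a two-finger parallel gripper is mounted at the origin on the work surface. World frame = base frame: x ahead of the robot, y to its left, z up, the work surface at z = 0. Lengths are in m, angles in rad, forces in N, time in s.
With the tool pointing down it reaches from about 0.4 to 0.85 m from the base axis. Payload 10.4 kg.
Tool frame: the origin (TCP) lies between the finger pads; the fingertips stand 8 mm ahead of it and the grasp point (between the pads) lies 11 mm behind it; z points along the fingers, x is the direction in which the jaws open and shut, and the axes are right-handed (so a half turn about z gives the same grasp; the last joint's range is limited). The gripper opens to 87 mm and grips with 3 to 60 N. Pads are 19 mm wide; open, the fingers measure 117 mm over their backs; the gripper's body (75 mm by 190 mm) begins 51 mm behind the grasp point.
Start: joints at [-1.271, 0.332, -0.065, 1.46, 0.022, 1.35, -0.088], TCP at [0.198, 0.593, 0.231] pointing down, gripper open.
Joint ranges: [-2.6, 2.6], [-0.5, 2.12], [-1.47, 1.34], [0.16, 2.42], [-1.27, 4.41], [0.06, 2.06], [-2.6, 2.6]. Speed limits (rad/s): [2.22, 2.22, 2.79, 2.79, 3.14, 3.14, 3.14].

INTERFACE

Orientations are given as a unit quaternion [x, y, z, w].
In Python, from bench import r, viewer gives the robot as it stands.
- The arm moves only by the tool apply_moves, never from a script. Its argument "increments" is a list of rows, each an object with "grip": the closure in counts, from 0 (fully open) to 255 (shut); "xyz": the shift along the tool's x, y, z in mm, a list of three; "rotation": the turn, a rotation vector about the tool's x, y, z in degrees, a list of three. A call has 1 to 5 rows; each row is the pose to reach, as a shift and turn from the pose measured when the call began, along the tool's axes at that moment; what a row does not reach only later rows make up. A row lasts 1/8 s, in which the tool goes at most 62.5 mm and 10.7 degrees, less where a joint would pass 70% of its speed; a pose out of reach is approached as far as the arm can. A call with a gripper value outside its range is refused whole. The fingers move at their own pace and stop on an object; "squeeze" is the grip in N (left out, the last holds). Time passes only in rows, so rows that repeat a pose let the fingers close. It gives the time, the measured TCP pose, the force and the opening at its end, in the units of the state.
- r.read_state(): the state, without advancing time (a new reading comes with each control period).
- viewer.camera(name): name is "scene" or "top" or "wrist"; returns a dict with "img" (400x640x3 uint8, blue, green, red), "range_z" (400x640 float32, m along the optical axis (not along the pixel's ray), 0 where there is no reading), "vertical_fov" (degrees; the focal length in pixels is half the picture's height over the tangent of half this angle, whatever the lens; pixels are square), "cx", "cy" (the principal point, pixels), "rvec" (rotation vector, rad) and "tvec" (3), from world to camera coordinates, as OpenCV has them. Camera axes: x right, y down, z forward; pixel columns grow to the right and rows downward; lengths in m; the calibration is good to about 2 mm. The wrist camera is an equidistant fisheye: a pixel r from the principal point sees the ray r / f radians off the axis. A picture is of the moment at which its call begins.
- r.close_job(): hands the job in, once; it reports no verdict.
The state is a dict: "time": time; "joint_positions": joint angles; "joint_vel": joint speeds; "joint_torque": joint torques, N m; "ee_pos": TCP position; "eef_rot": TCP orientation; "ft_force": force on the tool from outside, world axes, zero at the start; "torque": the same for the moment, N m; "width": finger opening in m.
Only numpy, scipy, OpenCV 4.12 (cv2) and the standard library are available. Lean on these libraries where they do the work, as an engineer would, in place of code of your own. Each camera call takes 0.05 s, during which the arm holds its last target.

TASK

Swing the jig's hold-down bar all the way closed into its catch, then set the angle gauge upright astride the round-topped stud and rock it there until its hanging pointer settles between the prongs of the set fork on the dial. Finish holding it just so: gripper still on the gauge, its foot kept lightly pressed on the stud, the pointer at rest in the fork. Leave the other things on the bench alone.

Things in the scene. Friction and masses are not known exactly. Their poses are not given: they have to be found in the camera images.
- gauge: Angle gauge, loose, about 0.5 kg, standing on the bench; origin: centre of the underside; dial faces its +x (away from the robot), z up. Steel foot 36 (x) by 68 (y) by 22 mm high, with a V groove along x in its underside (28 mm wide, 14 mm deep, 45 degree faces); round dial housing 92 mm across, 26 mm thick, centred 68 mm up. With the V on the stud, the origin lies on the stud axis
- gauge_grip (a point): centre of the rubber grip block on top of the gauge, 131 mm above its underside: 26 (x) by 30 (y) mm, from 110 to 152 mm up, good to pinch from above
- pointer (a joint): black plumb pointer hanging on the dial, swinging freely about the gauge x axis through the dial centre; it settles to the vertical within about 1.5 s. 0 = along the gauge -z; leaning the top of the gauge towards its +y by an angle a makes it read +a (rad)
- fork (a joint): dark two-pronged set fork low on the dial, preset between 0.2 and 0.42 rad and left alone: its angle on the same scale as the pointer, so the two agree when the gauge is right. The prongs leave an 8 mm gap; the pointer is 3 mm wide
- pointer_tip (a point): tip of the pointer, 37 mm from the dial centre
- fork_mid (a point): middle of the gap between the fork's prongs, 37 mm from the dial centre
- stud: fixed steel stud on the jig: round top of 10 mm radius, 60 mm long, along its x axis, on a 12 mm thick web. Origin on the axis of the round top, 96 mm above the bench (crest 10 mm higher). The gauge rocks about this axis. The block beside it is uneven: a low shoulder 30 mm below the axis on the +y side, a high one 14 mm below on the -y side, 21 mm off
- stud_axis (a point): the same point and axes as stud (middle of the round top's axis; x along it, z up)
- bar (a joint): hold-down bar hinged on the jig: 0 = level, lying in its catch (two upright cheeks, tops 80 mm above the bench); grows as the free end rises; starts half open, its stiff hinge keeps it where it is left (up to 5 N at the free end moves it). Bar 18 mm wide, 10 mm thick, free end 150 mm from the hinge
- bar_hinge (a point): hinge axis of the bar, 66 mm above the bench, at mid width; axes as the jig: hinge along y, the closed bar points along -x; the catch is 102 mm along it, the last 40 mm stand out beyond the catch
- bar_push (a point): on the bar's upper face, 130 mm from the hinge, beyond the catch: a place to push
- jig: the fixed jig: base plate 200 (x) by 230 (y) by 10 mm with a 60 mm wide square-tube offcut along y, top 60 mm above the bench; the stud is at y = +55 mm, the bar at y = -60 mm. Origin: centre of the underside
- spool: bystander: copper wire spool, 90 mm across, 55 mm tall, standing; origin under its centre
- can: bystander: grey can, 60 mm across, 150 mm tall; origin under its centre
- hammer: bystander: hammer lying on the bench beyond the work
Things that resemble listed ones, but are neither listed nor needed, are in the scene too. Of the things that look like the gauge, the largest one is meant.

How it is judged:
On the way, in this order (a step that is already met when the one before it is completed fails the run):
1. the hold-down bar is fully closed in its catch (value of joint bar below 0.05 rad), for 0.2 s.
2. the gripper holds the gauge upright (within 0.17 rad), seated astride the stud (value of joint bar below 0.05 rad and angle between gauge's own z axis and vertical below 0.17 rad and x of gauge in the frame of stud_axis between -0.015 and 0.015 m and y of gauge in the frame of stud_axis between -0.005 and 0.005 m and z of gauge in the frame of stud_axis between -0.005 and 0.005 m and contact force between gauge and stud above 0.5 N and contact force between the fingers and gauge above 2 N), for 0.2 s.
At the end, for the whole second after the job is handed in: Bar closed (under 0.05 rad); gauge gripped (over 2 N), its origin within 15 mm along and 5 mm across and in height of the stud axis, pressing the stud with over 0.5 N; pointer tip within 2.5 mm of the fork middle and still (under 0.3 rad/s); all through the last second (value of joint bar below 0.05 rad and x of gauge in the frame of stud_axis between -0.015 and 0.015 m and y of gauge in the frame of stud_axis between -0.005 and 0.005 m and z of gauge in the frame of stud_axis between -0.005 and 0.005 m and contact force between gauge and stud above 0.5 N and contact force between the fingers and gauge above 2 N and distance between pointer_tip and fork_mid below 0.0025 m and velocity of joint pointer between -0.3 and 0.3 rad/s); the arm keeps its last pose, push and grip.
It fails at once if the gauge is pressed on the stud with more than 45 N (contact force between gauge and stud above 45 N).
It fails at once if the spool is moved by more than 20 mm (distance of spool from where it was at the start of the episode above 0.02 m).
It fails at once if the can is moved by more than 20 mm (distance of can from where it was at the start of the episode above 0.02 m).
It fails at once if the hammer is moved by more than 20 mm (distance of hammer from where it was at the start of the episode above 0.02 m).
It also fails if it takes over 61 s, if anything falls off the work surface, if the arm or the gripper's body presses on something with over 40 N, if the wrist force passes 120 N, or if a joint passes its speed limit or range.

## Working session

There is one attempt and no reset: what is moved stays moved. The work goes in short steps, Python scripts to look and compute and a tool call to move; the robot and the scene stay as the last step left them, time stands still between calls to the robot, and variables do not carry over. Pictures are saved under pics/ and viewed, and the job is handed in when it is done.

Besides the shell and the picture viewer there is one more tool, called after "Call:" as name(argument=value, ...), one argument or row to a line, values as JSON. apply_moves: Moves the arm, as the interface text tells. Its arguments: {"type":"object","properties":{"increments":{"type":"array","items":{"type":"object","properties":{"grip":{"type":"number"},"xyz":{"type":"array","items":{"type":"number"}},"rotation":{"type":"array","items":{"type":"number"}}}}},"squeeze":{"type":"number"}},"required":["increments"]}

```bash
mkdir -p pics; ls; cat > h.py <<'E'
import numpy as np, cv2
from bench import r, viewer
def cam(n):
    c=viewer.camera(n); c['f']=200/np.tan(np.radians(c['vertical_fov'])/2)
    c['R']=cv2.Rodrigues(np.array(c['rvec'],float))[0]; c['t']=np.array(c['tvec'],float).ravel(); return c
def pts(c):
    z=c['range_z']; v,u=np.mgrid[0:z.shape[0],0:z.shape[1]]
    P=np.stack([(u-c['cx'])/c['f']*z,(v-c['cy'])/c['f']*z,z],-1)
    return (P-c['t'])@c['R']
def proj(c,p):
    q=c['R']@np.array(p,float)+c['t']; return q[:2]/q[2]*c['f']+[c['cx'],c['cy']]
def save(n,c): np.savez(n,**{k:v for k,v in c.items()})
def load(n):
    d=np.load(n,allow_pickle=True); return {k:d[k] for k in d.files}
E
python3 - <<'E'
from h import *
for n in ['scene','top','wrist']:
    c=cam(n); save(f'{n}0.npz',c); cv2.imwrite(f'pics/{n}0.png',c['img'])
    print(n,c['vertical_fov'],c['cx'],c['cy'],-c['R'].T@c['t'],(c['range_z']>0).mean())
s=r.read_state(); print(s)
E
```

```text
pics
scene 53.281516281739506 316.89794001864635 201.17228747055734 [ 1.12401307 -0.02384772  0.86555114] 0.9960078125
top 57.75434603755756 331.08718808676036 202.34618852202976 [0.51029388 0.01394636 0.94258791] 0.99593359375
wrist 65.70646984690485 318.46871721184965 197.90640525346709 [0.12852446 0.61569108 0.38555741] 0.98098828125
{'time': 0.15, 'joint_positions': array([-1.27059953,  0.33274025, -0.06467694,  1.46070247,  0.02160224,
        1.34991932, -0.08848662]), 'joint_vel': array([-0.00098164, -0.00056998, -0.00065177, -0.0032571 ,  0.00049928,
       -0.00078459, -0.00116943]), 'joint_torque': array([ 7.88294637e-04, -6.23627830e+01,  2.47781316e-02, -3.90145791e+01,
       -6.12712861e-02,  3.72131320e-02,  1.17157629e-04]), 'ee_pos': array([0.19818967, 0.59245786, 0.22995012]), 'eef_rot': array([ 8.11545485e-01,  5.84289001e-01, -4.19334947e-04,  3.35628862e-04]), 'ft_force': array([-0.2593365 , -0.23026858, -0.50943082]), 'torque': array([-0.01202618, -0.01176852,  0.00598497]), 'width': 0.08708097873073}
```

View pics/scene0.png

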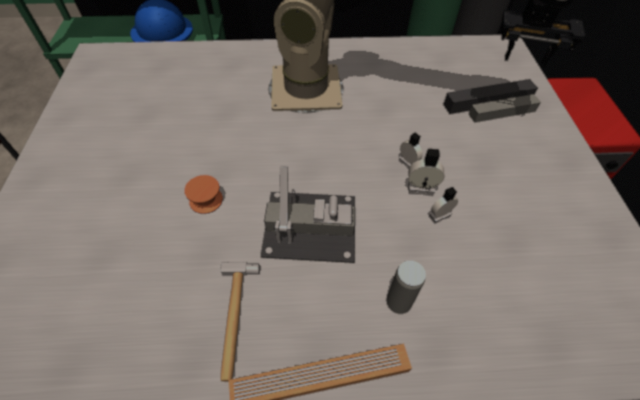

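View pics/top0.png

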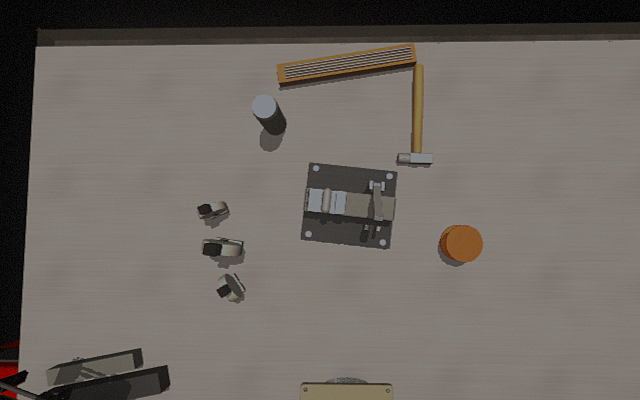

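Scene view: three gauge-like things at scene (411,150), (427,172) and (444,204). The middle one at (427,172), top (222,248), looks largest. The jig is at scene (310,225), top (350,205), with its bar raised. I'll enlarge to confirm.

```bash
python3 - <<'E'
from h import *
a=load('scene0.npz'); b=load('top0.npz')
A=cv2.resize(a['img'][125:230,380:480],None,fx=4,fy=4,interpolation=cv2.INTER_CUBIC)
B=cv2.resize(b['img'][190:310,180:260],None,fx=3.5,fy=3.5,interpolation=cv2.INTER_CUBIC)
h=np.zeros((420,700,3),np.uint8);h[:420,:400]=A[:420];h[:420,400:680]=B;cv2.imwrite('pics/g.png',h)
A=cv2.resize(a['img'][160:270,255:365],None,fx=3.6,fy=3.6,interpolation=cv2.INTER_CUBIC)
B=cv2.resize(b['img'][155:255,295:405],None,fx=3.6,fy=3.6,interpolation=cv2.INTER_CUBIC)
h=np.zeros((400,800,3),np.uint8);h[:396,:396]=A;h[:360,400:796]=B;cv2.imwrite('pics/j.png',h)
P=pts(b); 
# height blobs
m=((P[...,2]>0.012)&(P[...,0]>0.2)&(P[...,0]<0.9)).astype(np.uint8)
n,l,st,ce=cv2.connectedComponentsWithStats(m)
for i in range(1,n):
    if st[i,4]>80:
        q=P[l==i]; print(ce[i].round(),st[i,4],q.min(0).round(3),q.max(0).round(3), np.median(q[q[:,2]>q[:,2].max()-.012],0).round(3))
E
```

```text
[301.  78.] 424 [0.51  0.014 0.012] [0.9   0.174 0.943] [0.51  0.014 0.943]
[417. 127.] 1158 [ 0.51  -0.223  0.013] [0.9   0.014 0.943] [0.51  0.014 0.943]
[269. 114.] 944 [0.51  0.014 0.012] [0.805 0.21  0.943] [0.51  0.014 0.943]
[352. 203.] 2638 [ 0.491 -0.125  0.012] [0.642 0.102 0.943] [0.51  0.014 0.943]
[212. 210.] 402 [0.51  0.014 0.012] [0.57  0.362 0.943] [0.51  0.014 0.943]
[464. 243.] 1102 [ 0.424 -0.33   0.051] [0.511 0.014 0.943] [0.51  0.014 0.943]
[222. 247.] 664 [0.435 0.014 0.013] [0.51  0.343 0.943] [0.51  0.014 0.943]
[230. 287.] 528 [0.328 0.014 0.013] [0.51  0.307 0.943] [0.51  0.014 0.943]
[ 24. 387.] 659 [0.202 0.014 0.22 ] [0.51  0.644 0.943] [0.51  0.014 0.943]
```

View pics/g.png

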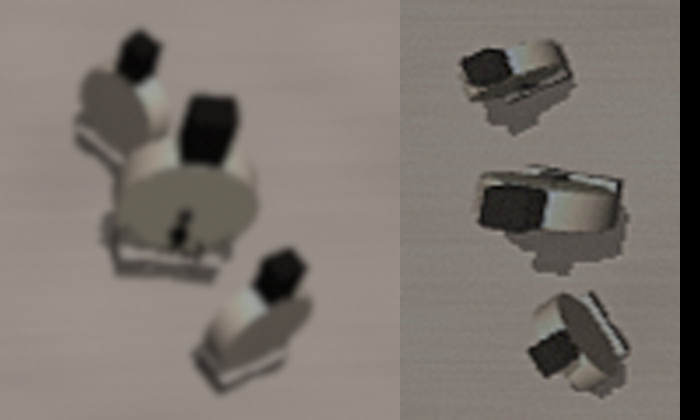

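View pics/j.png

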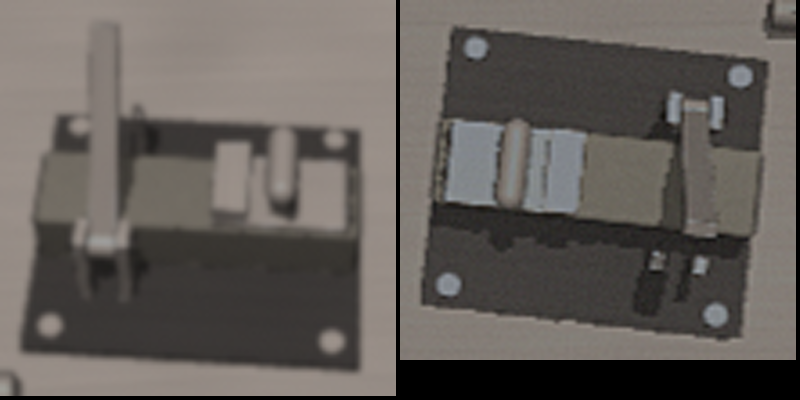

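The largest of the three is the middle one, at scene (427,172) and top (222,248). Its pointer and fork are visible on the dial facing the scene camera, so it is the gauge meant. Next I'll measure.

```bash
python3 - <<'E'
from h import *
for n in ['top0.npz','scene0.npz']:
    c=load(n); P=pts(c); ok=c['range_z']>0
    def box(name,x0,x1,y0,y1,z0,z1,mask=None):
        m=ok&(P[...,0]>x0)&(P[...,0]<x1)&(P[...,1]>y0)&(P[...,1]<y1)&(P[...,2]>z0)&(P[...,2]<z1)
        if mask is not None: m&=mask
        q=P[m]
        if len(q)<5: print(name,len(q));return
        (cx,cy),(w,h),a=cv2.minAreaRect((q[:,:2]*1000).astype(np.float32))
        print(n,name,len(q),'min',q.min(0).round(4),'max',q.max(0).round(4),'med',np.median(q,0).round(4),'rect',round(cx,1),round(cy,1),round(w,1),round(h,1),round(a,1))
    box('stud',.45,.66,-.01,.11,.09,.115)
    box('plate',.40,.72,-.15,.14,.005,.02)
    box('tube',.40,.72,-.15,.14,.055,.065)
    box('bar',.40,.72,-.15,-.02,.07,.4)
    gray=c['img'].max(-1)<60
    box('ggrip',.38,.5,.2,.35,.145,.16)
    box('ggripblk',.38,.5,.2,.35,.11,.16,gray)
    box('gall',.38,.5,.2,.35,.03,.17)
# bolts in top
c=load('top0.npz');R,t=c['R'],c['t'];C=-R.T@t
def ray(u,v,z):
    d=R.T@np.array([(u-c['cx'])/c['f'],(v-c['cy'])/c['f'],1]); return C+d*(z-C[2])/d[2]
g=cv2.cvtColor(c['img'],cv2.COLOR_BGR2GRAY)
for u,v in [(316,168),(389.5,176),(308.5,234),(382.5,242.5)]:
    v0,u0=int(v)-5,int(u)-5; w=g[v0:v0+11,u0:u0+11].astype(float); w=np.clip(w-110,0,None)
    y,x=np.mgrid[v0:v0+11,u0:u0+11]; print('bolt',(x*w).sum()/w.sum(),(y*w).sum()/w.sum(),ray((x*w).sum()/w.sum(),(y*w).sum()/w.sum(),.012).round(4))
E
```

```text
top0.npz stud 201 min [0.5411 0.0342 0.0959] max [0.5974 0.0554 0.109 ] med [0.5688 0.0455 0.1045] rect 569.1 45.0 19.7 57.1 83.6
top0.npz plate 4469 min [ 0.4087 -0.1497  0.005 ] max [0.7121 0.1324 0.0197] med [ 0.5291 -0.0048  0.0107] rect 559.2 -7.6 280.0 304.9 88.4
top0.npz tube 1193 min [ 0.5016 -0.1209  0.0553] max [0.6019 0.1014 0.065 ] med [ 0.5596 -0.0402  0.0607] rect 555.7 -9.0 222.8 92.8 83.4
top0.npz bar 446 min [ 0.4971 -0.0976  0.0701] max [ 0.6182 -0.0458  0.1959] med [ 0.569  -0.0691  0.1156] rect 557.8 -67.8 45.4 117.4 81.6
top0.npz ggrip 170 min [0.443  0.283  0.1452] max [0.4714 0.3142 0.1562] med [0.4582 0.2973 0.1518] rect 457.0 299.0 30.9 26.4 80.9
top0.npz ggripblk 221 min [0.443  0.2826 0.1139] max [0.4719 0.3142 0.1562] med [0.4584 0.2928 0.151 ] rect 457.1 298.9 31.2 26.2 80.5
top0.npz gall 658 min [0.3804 0.2519 0.0307] max [0.4772 0.3432 0.1562] med [0.4579 0.2863 0.1046] rect 428.8 303.3 88.9 94.7 77.3
scene0.npz stud 167 min [0.5455 0.0353 0.0917] max [0.6025 0.0574 0.1078] med [0.5788 0.0465 0.1032] rect 574.0 46.1 19.1 57.5 86.0
scene0.npz plate 3133 
[... 373 characters left out ...]
t 561.6 -69.6 45.0 119.4 86.2
scene0.npz ggrip 107 min [0.4484 0.2852 0.145 ] max [0.4755 0.3151 0.1547] med [0.4633 0.2997 0.1506] rect 461.9 300.1 29.3 27.0 87.8
scene0.npz ggripblk 200 min [0.4484 0.2844 0.1138] max [0.4767 0.3143 0.1547] med [0.4704 0.298  0.1438] rect 462.7 299.3 28.0 27.4 81.2
scene0.npz gall 1127 min [0.3802 0.2543 0.03  ] max [0.4816 0.3453 0.1547] med [0.4706 0.295  0.0852] rect 429.7 302.1 90.9 99.2 86.2
bolt 315.6163522012579 167.89779874213838 [0.6587 0.0763 0.012 ]
bolt 389.17857142857144 175.82142857142858 [ 0.6376 -0.1134  0.012 ]
bolt 308.034620505992 233.6577896138482 [0.489  0.0951 0.012 ]
bolt 382.31168831168833 241.93217893217894 [ 0.4683 -0.0944  0.012 ]
```

```bash
python3 - <<'E'
from h import *
yaw=-np.radians(6.35); X=np.array([np.cos(yaw),np.sin(yaw)]);Y=np.array([-np.sin(yaw),np.cos(yaw)])
O=np.array([.5634,-.0091])
for n in ['top0.npz','scene0.npz']:
    c=load(n); P=pts(c); ok=c['range_z']>0
    J=np.stack([(P[...,:2]-O)@X,(P[...,:2]-O)@Y,P[...,2]],-1)
    m=ok&(abs(J[...,1]+.06)<.008)&(J[...,2]>.085)&(J[...,2]<.3)&(abs(J[...,0])<.12)
    q=J[m]; print(n,len(q),q.min(0).round(4),q.max(0).round(4))
    vx,vz,x0,z0=cv2.fitLine((q[:,[0,2]]).astype(np.float32),cv2.DIST_HUBER,0,.002,.002).ravel()
    print('bar angle deg',np.degrees(np.arctan2(vz,-vx)),x0,z0)
    for b in range(85,200,10):
        s=q[(q[:,2]*1000>b)&(q[:,2]*1000<b+10)]
        if len(s): print(b,len(s),np.median(s,0).round(4),s[:,0].min().round(4),s[:,0].max().round(4))
    m=ok&(abs(J[...,1]+.06)<.03)&(J[...,2]>.068)&(J[...,2]<.085)&(abs(J[...,0])<.12)
    q=J[m]
    for x in np.arange(-.09,.09,.01):
        s=q[(q[:,0]>x)&(q[:,0]<x+.01)]
        if len(s): print(round(x,3),len(s),s[:,1].min().round(3),s[:,1].max().round(3),s[:,2].max().round(3))
    # stud
    m=ok&(abs(J[...,1]-.055)<.015)&(J[...,2]>.1)&(J[...,2]<.115)&(abs(J[...,0])<.05)
    q=J[m];print('stud',q.min(0).round(4),q.max(0).round(4))
    # gauge block top
    m=ok&(P[...,0]>.42)&(P[...,0]<.5)&(P[...,1]>.26)&(P[...,1]<.34)&(P[...,2]>.143)
    print('grip',cv2.minAreaRect((P[m][:,:2]*1000).astype(np.float32)),P[m].mean(0))
    # dial face / front points
    m=ok&(P[...,0]>.43)&(P[...,0]<.5)&(P[...,1]>.24)&(P[...,1]<.36)&(P[...,2]>.03)&(P[...,2]<.105)
    q=P[m]; print(cv2.fitLine(q[:,:2].astype(np.float32),cv2.DIST_HUBER,0,.002,.002).ravel(),len(q),q[:,1].min(),q[:,1].max())
E
```

```text
top0.npz 240 [-0.036  -0.0679  0.0864] [ 0.0437 -0.052   0.1959]
bar angle deg -123.29854 0.007983065 0.13974628
85 15 [ 0.0401 -0.0607  0.0903] 0.0372 0.0437
95 17 [ 0.0338 -0.0603  0.1002] 0.0301 0.0369
105 16 [ 0.0275 -0.0601  0.1105] 0.0249 0.0313
115 19 [ 0.0207 -0.0596  0.1204] 0.0176 0.0244
125 17 [ 0.0144 -0.0592  0.1301] 0.0108 0.0168
135 22 [ 0.0073 -0.0588  0.1404] 0.004 0.0116
145 19 [ 0.0008 -0.0607  0.1512] -0.0018 0.004
155 20 [-0.0052 -0.0604  0.1603] -0.0086 -0.0021
165 19 [-0.0118 -0.06    0.1701] -0.0149 -0.0089
175 20 [-0.0183 -0.0598  0.1803] -0.0213 -0.0145
185 50 [-0.0298 -0.0596  0.1914] -0.036 -0.0209
195 6 [-0.0286 -0.0622  0.1956] -0.0293 -0.0268
-0.06 25 -0.079 -0.043 0.083
-0.05 14 -0.078 -0.043 0.083
0.03 8 -0.078 -0.043 0.083
0.04 58 -0.083 -0.038 0.085
0.05 57 -0.083 -0.04 0.085
0.06 1 -0.045 -0.045 0.082
stud [-0.0287  0.0447  0.1001] [0.0283 0.0637 0.109 ]
grip ((457.150634765625, 298.9924011230469), (30.9287052154541, 26.53107261657715), 81.83130645751953) [0.45745229 0.29750209 0.15128745]
[0.33400795 0.94257027 0.46215376 0.28290454] 275 0.2519343
[... 387 characters left out ...]
098 -0.0603  0.1397] 0.0046 0.0148
145 31 [ 0.0041 -0.0598  0.1494] -0.0005 0.0092
155 32 [-0.0035 -0.0591  0.1602] -0.0073 0.0013
165 29 [-0.0106 -0.0601  0.1697] -0.015 -0.0053
175 31 [-0.016  -0.0583  0.1809] -0.0224 -0.0119
185 35 [-0.0232 -0.0603  0.19  ] -0.0335 -0.0177
-0.06 6 -0.048 -0.041 0.081
-0.05 20 -0.048 -0.04 0.083
0.04 48 -0.079 -0.038 0.085
0.05 83 -0.081 -0.035 0.082
0.06 31 -0.075 -0.041 0.081
stud [-0.0244  0.0479  0.1001] [0.0311 0.0657 0.1078]
grip ((461.3869323730469, 300.930908203125), (29.289764404296875, 27.609594345092773), 80.95574188232422) [0.46338544 0.29981703 0.14994286]
[0.19271389 0.981255   0.47150323 0.29277235] 700 0.2542930414382888 0.34534416924147027
```

```bash
cat >> h.py <<'E'
from scipy.spatial.transform import Rotation as Rn
yaw=-np.radians(6.35); X=np.array([np.cos(yaw),np.sin(yaw),0]);Y=np.array([-np.sin(yaw),np.cos(yaw),0]);Z=np.array([0,0,1.])
O=np.array([.565,-.0093,0])
def jp(a,b,z): return O+a*X+b*Y+z*Z
def Rdown(deg):  # tool x at world angle deg, z down
    a=np.radians(deg); x=np.array([np.cos(a),np.sin(a),0]); return Rn.from_matrix(np.stack([x,np.cross([0,0,-1.],x),[0,0,-1.]],1))
def inc(p,Rt,s=None):
    s=s or r.read_state(); R0=Rn.from_quat(s['eef_rot'])
    return (R0.inv().apply(np.array(p)-s['ee_pos'])*1000).round(1), np.degrees((R0.inv()*Rt).as_rotvec()).round(2)
E
python3 - <<'E'
from h import *
Rt=Rdown(90-6.35)
def tcp(th,s=.138,cl=0):
    th=np.radians(th); a=.051-s*np.cos(th)+.005*np.sin(th)+cl*np.sin(th); z=.066+s*np.sin(th)+.005*np.cos(th)+cl*np.cos(th)
    return jp(a+.0095,-.06,z+.008)
p=tcp(57,cl=.025); print('pre',p,inc(p+[0,0,.03],Rt), inc(p,Rt))
E
```

```text
pre [ 0.56879941 -0.0700932   0.20607571] (array([-510.8,  561.6,   -5.5]), array([ -0.  ,   0.06, -12.14])) (array([-510.7,  561.6,   24.5]), array([ -0.  ,   0.06, -12.14]))
```

Call:
apply_moves(
  increments=[
    {"xyz": [-41, 45, -8], "rotation": [0, 0, -6], "grip": 255},
    {"xyz": [-82, 90, -8], "rotation": [0, 0, -12], "grip": 255},
    {"xyz": [-123, 135, -8], "rotation": [0, 0, -12], "grip": 255},
    {"xyz": [-164, 180, -8], "rotation": [0, 0, -12], "grip": 255},
    {"xyz": [-205, 225, -8], "rotation": [0, 0, -12], "grip": 255},
  ],
  squeeze=20,
)

```text
time: 0.78
ee_pos: [0.3472, 0.3247, 0.2381]
eef_rot: [0.746, 0.666, -0.0, 0.0]
ft_force: [1.5, 0.7, 0.4]
width: 0.0454
```

```bash
cat > t.py <<'E'
from h import *
Rt=Rdown(90-6.35)
def tcp(th,s=.138,cl=0):
    th=np.radians(th); a=.051-s*np.cos(th)+.005*np.sin(th)+cl*np.sin(th); z=.066+s*np.sin(th)+.005*np.cos(th)+cl*np.cos(th)
    return jp(a+.0095,-.06,z+.008)
E
python3 -c "
from t import *
print(inc(tcp(57,cl=.025)+[0,0,.03],Rt),r.read_state()['ee_pos'])"
```

```text
(array([-367.2,  264.9,    2.3]), array([-0.01,  0.05, -0.15])) [0.34719224 0.32469665 0.23811047]
```

Call:
apply_moves(
  increments=[
    {"xyz": [-46, 33, 0]},
    {"xyz": [-92, 66, 0]},
    {"xyz": [-138, 99, 0]},
    {"xyz": [-184, 132, 0]},
    {"xyz": [-230, 165, 2]},
  ],
)

```text
$.increments[0]: bad value
```

Call:
apply_moves(
  increments=[
    {"xyz": [-46, 33, 0], "grip": 255},
    {"xyz": [-92, 66, 0], "grip": 255},
    {"xyz": [-130, 94, 0], "grip": 255},
    {"xyz": [-137, 100, 0], "grip": 255},
    {"xyz": [-137, 100, 0], "grip": 255},
  ],
)

```text
$.increments[0]: bad value
```

```bash
python3 -c "
from t import *
print(r.read_state()['ee_pos'],r.read_state()['width'])
for th,cl in [(57,.03),(57,.01),(50,0),(44,0),(38,0),(32,0),(26,0),(20,0),(15,0),(10,0),(5,0),(0,0),(0,-.004)]: print(th,*inc(tcp(th,cl=cl),Rt))"
```

```text
[0.34719224 0.32469665 0.23811047] 0.04540667037477311
57 [-367.1  269.1   29.6] [-0.01  0.05 -0.15]
57 [-367.2  252.3   40.5] [-0.01  0.05 -0.15]
50 [-367.2  230.    55.5] [-0.01  0.05 -0.15]
44 [-367.2  219.1   64.9] [-0.01  0.05 -0.15]
38 [-367.2  209.2   75.5] [-0.01  0.05 -0.15]
32 [-367.3  200.5   87. ] [-0.01  0.05 -0.15]
26 [-367.3  193.    99.4] [-0.01  0.05 -0.15]
20 [-367.3  186.9  112.5] [-0.01  0.05 -0.15]
15 [-367.3  182.9  123.8] [-0.01  0.05 -0.15]
10 [-367.3  179.9  135.5] [-0.01  0.05 -0.15]
5 [-367.3  177.9  147.4] [-0.01  0.05 -0.15]
0 [-367.3  176.9  159.4] [-0.01  0.05 -0.15]
0 [-367.3  176.9  163.4] [-0.01  0.05 -0.15]
```

Call:
apply_moves(
  increments=[
    {"xyz": [-46, 33, 0], "rotation": [0, 0, 0], "grip": 255},
    {"xyz": [-92, 66, 0], "rotation": [0, 0, 0], "grip": 255},
    {"xyz": [-138, 99, 0], "rotation": [0, 0, 0], "grip": 255},
    {"xyz": [-184, 132, 0], "rotation": [0, 0, 0], "grip": 255},
    {"xyz": [-230, 165, 0], "rotation": [0, 0, 0], "grip": 255},
  ],
)

```text
time: 1.4
ee_pos: [0.4856, 0.0758, 0.2384]
eef_rot: [0.746, 0.666, -0.0, 0.0]
ft_force: [1.0, 0.3, -0.6]
width: 0.0013
```

Call:
apply_moves(
  increments=[
    {"xyz": [-46, 33, 0], "rotation": [0, 0, 0], "grip": 255},
    {"xyz": [-92, 66, 0], "rotation": [0, 0, 0], "grip": 255},
    {"xyz": [-137, 102, 0], "rotation": [0, 0, 0], "grip": 255},
    {"xyz": [-137, 102, 0], "rotation": [0, 0, 0], "grip": 255},
  ],
)

```text
time: 1.9
ee_pos: [0.572, -0.0766, 0.2378]
eef_rot: [0.748, 0.664, -0.001, 0.001]
ft_force: [-0.3, 0.1, -0.4]
width: 0.0007
```

```bash
python3 -c "
from t import *
print(r.read_state()['ee_pos'],r.read_state()['width'])
c=cam('scene');cv2.imwrite('pics/s1.png',c['img'])
c=cam('top');cv2.imwrite('pics/t1.png',c['img'])
for th,cl in [(57,.03),(57,.01),(50,0),(44,0),(38,0),(32,0),(26,0),(20,0),(15,0),(10,0),(5,0),(0,0),(0,-.004)]: print(th,*inc(tcp(th,cl=cl),Rt))"
```

```text
[ 0.57200174 -0.07661049  0.23782014] 0.0007358052490944152
57 [ 1.6  1.6 29. ] [-0.07  0.05 -0.19]
57 [  1.5 -15.2  40. ] [-0.07  0.05 -0.19]
50 [  1.5 -37.4  55. ] [-0.07  0.05 -0.19]
44 [  1.5 -48.4  64.4] [-0.07  0.05 -0.19]
38 [  1.4 -58.2  75. ] [-0.07  0.05 -0.19]
32 [  1.4 -66.9  86.6] [-0.07  0.05 -0.19]
26 [  1.4 -74.4  98.9] [-0.07  0.05 -0.19]
20 [  1.4 -80.5 112. ] [-0.07  0.05 -0.19]
15 [  1.4 -84.5 123.4] [-0.07  0.05 -0.19]
10 [  1.4 -87.5 135.1] [-0.07  0.05 -0.19]
5 [  1.4 -89.5 146.9] [-0.07  0.05 -0.19]
0 [  1.4 -90.5 159. ] [-0.07  0.05 -0.19]
0 [  1.4 -90.4 163. ] [-0.07  0.05 -0.19]
```

View pics/s1.png

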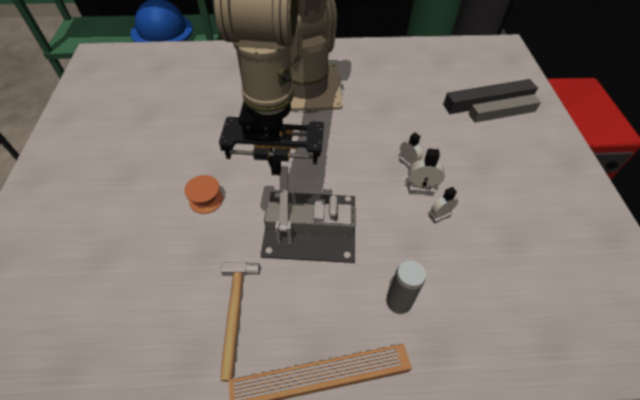

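The closed fingers show at (277,165), just above the bar's free end (284,170). I'll sweep it down along the arc.

Call:
apply_moves(
  increments=[
    {"xyz": [1.5, 1, 29], "rotation": [0, 0, 0], "grip": 255},
    {"xyz": [1.5, -15, 40], "rotation": [0, 0, 0], "grip": 255},
    {"xyz": [1.5, -37, 55], "rotation": [0, 0, 0], "grip": 255},
    {"xyz": [1.5, -48, 64.5], "rotation": [0, 0, 0], "grip": 255},
    {"xyz": [1.5, -58, 75], "rotation": [0, 0, 0], "grip": 255},
  ],
)

```text
time: 2.62
ee_pos: [0.5134, -0.0621, 0.163]
eef_rot: [0.745, 0.667, 0.0, -0.0]
ft_force: [1.4, 0.6, 1.1]
width: 0.0006
```

```bash
python3 -c "
from t import *
print(r.read_state()['ee_pos'],r.read_state()['width'])
c=cam('scene');cv2.imwrite('pics/s2.png',cv2.resize(c['img'][110:280,200:400],None,fx=3,fy=3))
for th,cl in [(38,0),(32,0),(26,0),(20,0),(15,0),(10,0),(5,0),(0,0),(0,-.004)]: print(th,*inc(tcp(th,cl=cl),Rt))"
```

```text
[ 0.51336789 -0.0621166   0.16299515] 0.0005937404072420889
38 [-1.4  1.9 -1.4] [-0.16 -0.01 -0.08]
32 [-1.5 -6.8 10.1] [-0.16 -0.01 -0.08]
26 [ -1.5 -14.2  22.5] [-0.16 -0.01 -0.08]
20 [ -1.5 -20.3  35.6] [-0.16 -0.01 -0.08]
15 [ -1.5 -24.3  47. ] [-0.16 -0.01 -0.08]
10 [ -1.5 -27.3  58.7] [-0.16 -0.01 -0.08]
5 [ -1.5 -29.3  70.6] [-0.16 -0.01 -0.08]
0 [ -1.5 -30.2  82.6] [-0.16 -0.01 -0.08]
0 [ -1.5 -30.2  86.6] [-0.16 -0.01 -0.08]
```

View pics/s2.png

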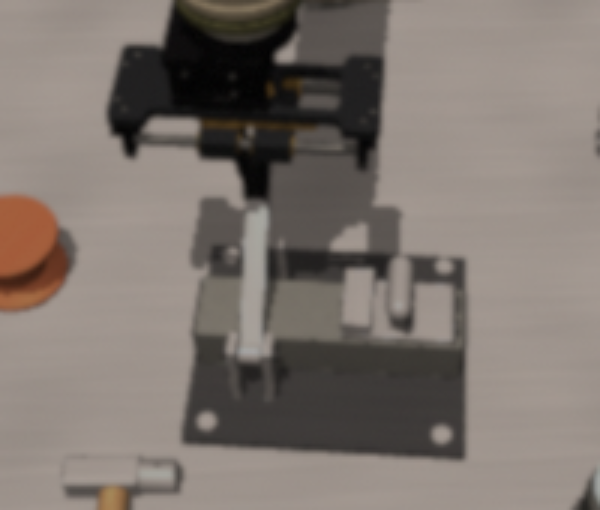

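The bar, crop (255,280), is coming down under the fingertips at (257,195).

Call:
apply_moves(
  increments=[
    {"xyz": [-1.5, -6, 10], "rotation": [0, 0, 0], "grip": 255},
    {"xyz": [-1.5, -13, 22.5], "rotation": [0, 0, 0], "grip": 255},
    {"xyz": [-1.5, -19, 35.5], "rotation": [0, 0, 0], "grip": 255},
    {"xyz": [-1.5, -23, 47], "rotation": [0, 0, 0], "grip": 255},
    {"xyz": [-1.5, -26, 58.5], "rotation": [0, 0, 0], "grip": 255},
  ],
)

```text
time: 3.3
ee_pos: [0.4852, -0.0609, 0.1022]
eef_rot: [0.746, 0.666, -0.001, -0.001]
ft_force: [-0.3, 0.6, 0.6]
width: 0.0002
```

```bash
python3 -c "
from t import *
print(r.read_state()['ee_pos'],r.read_state()['ft_force'])
for th,cl in [(10,0),(5,0),(0,0),(0,-.004)]: print(th,*inc(tcp(th,cl=cl),Rt))"
```

```text
[ 0.48523609 -0.06093016  0.10218948] [-0.34451775  0.62551672  0.62992201]
10 [ 0.1 -1.  -0.7] [-0.18  0.   -0.09]
5 [ 0.1 -2.9 11.2] [-0.18  0.   -0.09]
0 [ 0.1 -3.9 23.2] [-0.18  0.   -0.09]
0 [ 0.1 -3.9 27.2] [-0.18  0.   -0.09]
```

Call:
apply_moves(
  increments=[
    {"xyz": [0, -3, 11], "rotation": [0, 0, 0], "grip": 255},
    {"xyz": [0, -4, 19], "rotation": [0, 0, 0], "grip": 255},
    {"xyz": [0, -4, 22], "rotation": [0, 0, 0], "grip": 255},
  ],
)

```text
time: 3.68
ee_pos: [0.4808, -0.0606, 0.0796]
eef_rot: [0.746, 0.666, -0.001, -0.001]
ft_force: [-0.5, 0.9, 0.9]
width: 0.0005
```

```bash
python3 -c "
from t import *
print(r.read_state()['ee_pos'],r.read_state()['ft_force'])
c=cam('scene');cv2.imwrite('pics/s3.png',cv2.resize(c['img'][110:280,200:400],None,fx=3,fy=3)); save('s3.npz',c)
P=pts(c);J=np.stack([(P-O)@X,(P-O)@Y,P[...,2]],-1)
m=(c['range_z']>0)&(abs(J[...,1]+.06)<.007)&(J[...,0]>-.12)&(J[...,0]<.03)&(J[...,2]>.05)
q=J[m]
for x in np.arange(-.12,.03,.01):
  s=q[(q[:,0]>x)&(q[:,0]<x+.01)]
  if len(s): print(round(x,2),np.median(s,0).round(4))
"
```

```text
[ 0.48083895 -0.0605555   0.07961295] [-0.50511457  0.8680952   0.89433218]
-0.12 [-0.1138 -0.0597  0.5069]
-0.11 [-0.105  -0.0599  0.5   ]
-0.1 [-0.0934 -0.0601  0.4926]
-0.09 [-0.0858 -0.0597  0.4833]
-0.08 [-0.075  -0.0615  0.4683]
-0.07 [-0.0652 -0.061   0.1055]
-0.06 [-0.0525 -0.0595  0.2048]
-0.05 [-0.0442 -0.0603  0.3786]
-0.04 [-0.034  -0.0599  0.341 ]
-0.03 [-0.0285 -0.0604  0.4208]
-0.02 [-0.0154 -0.0594  0.0692]
-0.01 [-0.0068 -0.0607  0.0696]
-0.0 [ 0.0052 -0.0594  0.0706]
0.01 [ 0.0152 -0.0599  0.0697]
0.02 [ 0.0243 -0.061   0.0701]
```

View pics/s3.png

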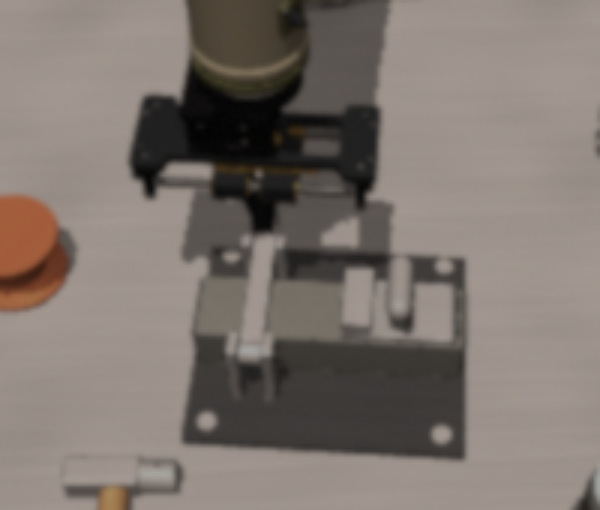

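The bar is nearly level in the catch. Pressing a few more mm until it seats.

Call:
apply_moves(
  increments=[
    {"xyz": [0, 0, 2], "rotation": [0, 0, 0], "grip": 255},
    {"xyz": [0, 0, 4], "rotation": [0, 0, 0], "grip": 255},
  ],
)

```text
time: 3.98
ee_pos: [0.4813, -0.0606, 0.0786]
eef_rot: [0.746, 0.666, -0.001, -0.002]
ft_force: [-25.1, 2.2, 61.4]
width: 0.0007
```

Call:
apply_moves(
  increments=[
    {"xyz": [0, 0, -2], "rotation": [0, 0, 0], "grip": 255},
    {"xyz": [0, 0, -15], "rotation": [0, 0, 0], "grip": 255},
    {"xyz": [0, 0, -60], "rotation": [0, 0, 0], "grip": 255},
    {"xyz": [0, 0, -120], "rotation": [0, 0, 0], "grip": 100},
    {"xyz": [0, 0, -170], "rotation": [0, 0, 0], "grip": 0},
  ],
)

```text
time: 4.6
ee_pos: [0.4821, -0.0612, 0.2515]
eef_rot: [0.746, 0.666, -0.0, -0.002]
ft_force: [1.7, 0.5, -0.0]
width: 0.0132
```

```bash
python3 -c "
from t import *
c=cam('scene');cv2.imwrite('pics/s4.png',cv2.resize(c['img'][110:280,200:400],None,fx=3,fy=3)); save('s4.npz',c)
d=cam('top');save('t4.npz',d);cv2.imwrite('pics/t4.png',cv2.resize(d['img'][140:320,180:420],None,fx=3,fy=3))
w=cam('wrist');cv2.imwrite('pics/w4.png',w['img'])
for c in (c,d):
  P=pts(c);J=np.stack([(P-O)@X,(P-O)@Y,P[...,2]],-1)
  m=(c['range_z']>0)&(abs(J[...,1]+.06)<.007)&(J[...,0]>-.12)&(J[...,0]<.03)&(J[...,2]>.05)&(J[...,2]<.12)
  q=J[m]
  for x in np.arange(-.12,.03,.01):
    s=q[(q[:,0]>x)&(q[:,0]<x+.01)]
    if len(s): print(round(x,2),np.median(s,0).round(4))
print(r.read_state()['ee_pos'],r.read_state()['ft_force'])
"
```

```text
-0.11 [-0.1003 -0.0663  0.0671]
-0.1 [-0.0938 -0.06    0.0705]
-0.09 [-0.0844 -0.0592  0.0708]
-0.08 [-0.0748 -0.0607  0.0699]
-0.07 [-0.065  -0.0595  0.0702]
-0.06 [-0.0544 -0.0601  0.0711]
-0.05 [-0.043  -0.0602  0.0695]
-0.04 [-0.0351 -0.0611  0.07  ]
-0.03 [-0.0257 -0.0592  0.0701]
-0.02 [-0.014  -0.0599  0.0699]
-0.01 [-0.0054 -0.0604  0.0702]
-0.0 [ 0.0053 -0.0598  0.0702]
0.01 [ 0.0144 -0.061   0.0694]
0.02 [ 0.0245 -0.0596  0.07  ]
-0.02 [-0.0122 -0.0533  0.073 ]
-0.01 [-0.0096 -0.0533  0.0694]
-0.0 [ 0.0072 -0.0542  0.0725]
0.01 [ 0.0153 -0.0582  0.0715]
0.02 [ 0.0251 -0.0609  0.0722]
[ 0.48337296 -0.06108573  0.25147278] [-0.17254858  0.2293745  -0.57014866]
```

View pics/s4.png

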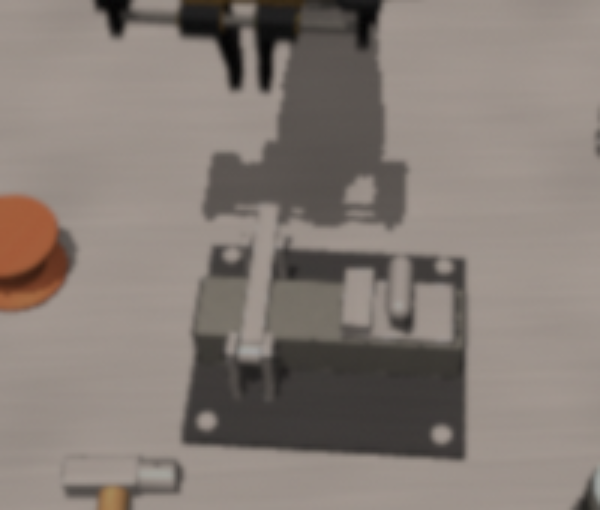

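The bar is level: the top face reads 70 mm high along its full length. Moving above the gauge.

```bash
python3 -c "
from t import *
print(inc([.459,.2995,.26],Rdown(82)))"
```

```text
(array([355.6, -64.9,  -7.5]), array([ 0.04, -0.17,  1.53]))
```

Call:
apply_moves(
  increments=[
    {"xyz": [60, -11, -8], "rotation": [0, 0, 1.5], "grip": 0},
    {"xyz": [120, -22, -8], "rotation": [0, 0, 1.5], "grip": 0},
    {"xyz": [180, -33, -8], "rotation": [0, 0, 1.5], "grip": 0},
    {"xyz": [240, -44, -8], "rotation": [0, 0, 1.5], "grip": 0},
    {"xyz": [300, -55, -8], "rotation": [0, 0, 1.5], "grip": 0},
  ],
)

```text
time: 5.38
ee_pos: [0.4617, 0.2448, 0.2593]
eef_rot: [0.755, 0.656, 0.001, -0.001]
ft_force: [1.9, 0.9, 0.6]
width: 0.0745
```

Call:
apply_moves(
  increments=[
    {"xyz": [40, -7, 0], "rotation": [0, 0, 0], "grip": 0},
    {"xyz": [56, -9, 0], "rotation": [0, 0, 0], "grip": 0},
    {"xyz": [56, -9, 0], "rotation": [0, 0, 0], "grip": 0},
  ],
)

```text
time: 5.75
ee_pos: [0.4604, 0.3014, 0.2585]
eef_rot: [0.754, 0.656, -0.0, -0.001]
ft_force: [0.8, -0.8, 0.4]
width: 0.0869
```

```bash
python3 -c "
from t import *
s=r.read_state();print(s['ee_pos'],s['width'],inc([.459,.2995,.26],Rdown(82)))
for n in ['scene','top','wrist']:
  c=cam(n);save(n+'5.npz',c)
  i=c['img'] if n=='wrist' else cv2.resize(c['img'][100:260,320:520] if n=='scene' else c['img'][180:320,160:320],None,fx=3.5,fy=3.5)
  cv2.imwrite('pics/'+n+'5.png',i)
"
```

```text
[0.46035059 0.30136302 0.25852068] 0.0868904666325146 (array([-2. , -1.1, -1.5]), array([-0.07, -0.02,  0.06]))
```

View pics/wrist5.png

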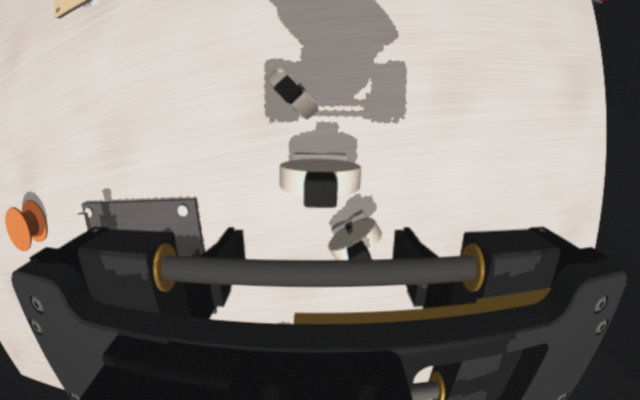

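View pics/scene5.png

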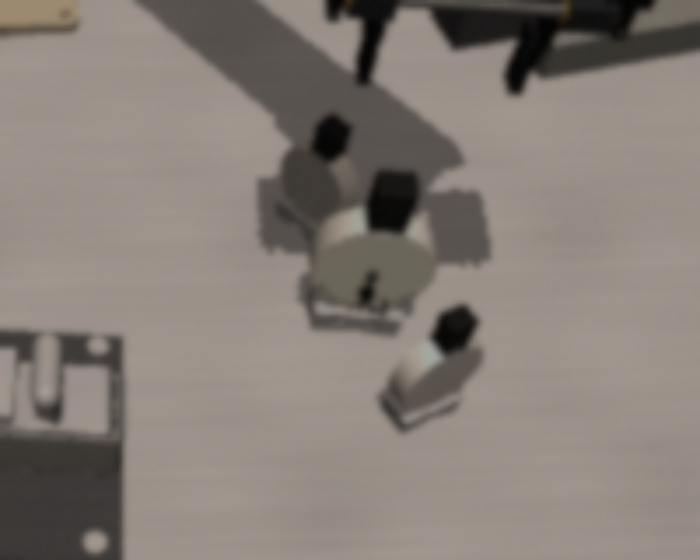

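The wrist view shows the gauge's black grip block at (320,190), square to the jaws. I'll cross-check position and yaw from wrist depth.

```bash
cat >> h.py <<'E'
def ptsw(c):
    z=c['range_z']; v,u=np.mgrid[0:z.shape[0],0:z.shape[1]]
    a,b=u-c['cx'],v-c['cy']; rr=np.hypot(a,b); th=rr/c['f']; k=np.tan(th)/np.maximum(rr,1e-6)
    P=np.stack([a*k*z,b*k*z,z],-1); return (P-c['t'])@c['R']
E
python3 -c "
from h import *
c=load('wrist5.npz');P=ptsw(c);ok=c['range_z']>0
print('bench',np.median(P[50:120,100:200].reshape(-1,3),0))
m=ok&(P[...,0]>.42)&(P[...,0]<.5)&(P[...,1]>.26)&(P[...,1]<.34)&(P[...,2]>.141)&(P[...,2]<.17)
v,u=np.nonzero(m);print(u.min(),u.max(),v.min(),v.max())
print(cv2.minAreaRect((P[m][:,:2]*1000).astype(np.float32)),P[m].mean(0))
# housing top strip & jig stud
m=ok&(P[...,0]>.42)&(P[...,0]<.5)&(P[...,1]>.24)&(P[...,1]<.36)&(P[...,2]>.09)&(P[...,2]<.12)
print(cv2.minAreaRect((P[m][:,:2]*1000).astype(np.float32)))
"
```

```text
bench [0.29798637 0.07589071 0.00126574]
303 337 176 207
((456.87713623046875, 301.6559753417969), (29.91171646118164, 26.55625343322754), 81.34245300292969) [0.45561466 0.30154878 0.1526395 ]
((457.3180236816406, 301.6891784667969), (83.15010070800781, 27.698637008666992), 81.30984497070312)
```

```bash
python3 -c "
from t import *
print(inc([.458,.3008,.124],Rdown(81.4)))"
```

```text
(array([  0.6,  -3.4, 135.5]), array([-0.01, -0.08,  0.47]))
```

Call:
apply_moves(
  increments=[
    {"xyz": [0.5, -3.5, 50], "rotation": [0, 0, 0.5], "grip": 0},
    {"xyz": [0.5, -3.5, 100], "rotation": [0, 0, 0.5], "grip": 0},
    {"xyz": [0.5, -3.5, 125], "rotation": [0, 0, 0.5], "grip": 0},
    {"xyz": [0.5, -3.5, 135.5], "rotation": [0, 0, 0.5], "grip": 0},
    {"xyz": [0.5, -3.5, 135.5], "rotation": [0, 0, 0.5], "grip": 0},
  ],
)

```text
time: 6.52
ee_pos: [0.4582, 0.3, 0.1243]
eef_rot: [0.759, 0.651, 0.001, -0.0]
ft_force: [1.0, 1.0, 0.8]
width: 0.0871
```

```bash
python3 -c "
from t import *
print(inc([.458,.3008,.124],Rdown(81.4)),r.read_state()['ft_force'])
c=cam('scene');cv2.imwrite('pics/s6.png',cv2.resize(c['img'][80:240,340:500],None,fx=3.5,fy=3.5))"
```

```text
(array([ 0.8, -0.4,  0.3]), array([ 0.  , -0.08, -0.1 ])) [1.00841965 0.99731317 0.79954613]
```

View pics/s6.png

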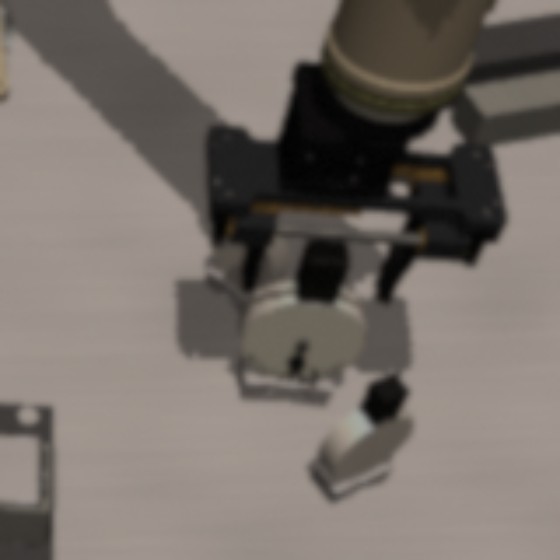

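The fingers straddle the grip block at crop (322,270). Closing.

Call:
apply_moves(
  increments=[
    {"xyz": [0, 0, 0], "rotation": [0, 0, 0], "grip": 255},
    {"xyz": [0, 0, 0], "rotation": [0, 0, 0], "grip": 255},
    {"xyz": [0, 0, 0], "rotation": [0, 0, 0], "grip": 255},
    {"xyz": [0, 0, 0], "rotation": [0, 0, 0], "grip": 255},
    {"xyz": [0, 0, 0], "rotation": [0, 0, 0], "grip": 255},
  ],
  squeeze=40,
)

```text
time: 7.2
ee_pos: [0.4585, 0.3005, 0.125]
eef_rot: [0.759, 0.652, 0.001, -0.0]
ft_force: [-0.4, 0.1, -0.6]
width: 0.045
```

Call:
apply_moves(
  increments=[
    {"xyz": [0, 0, -15], "rotation": [0, 0, 0], "grip": 255},
    {"xyz": [0, 0, -60], "rotation": [0, 0, 0], "grip": 255},
    {"xyz": [0, 0, -120], "rotation": [0, 0, 0], "grip": 255},
    {"xyz": [0, 0, -150], "rotation": [0, 0, 0], "grip": 255},
    {"xyz": [0, 0, -150], "rotation": [0, 0, 0], "grip": 255},
  ],
)

```text
time: 7.82
ee_pos: [0.4594, 0.3008, 0.2788]
eef_rot: [0.759, 0.651, 0.004, -0.0]
ft_force: [-0.4, 0.7, -0.4]
width: 0.0017
```

```bash
python3 -c "
from t import *
s=r.read_state();print(s['ee_pos'],s['width'],s['ft_force'])
c=cam('scene');save('s7.npz',c);cv2.imwrite('pics/s7.png',cv2.resize(c['img'][80:240,340:500],None,fx=3.5,fy=3.5))
"
```

```text
[0.45938724 0.30079632 0.27877258] 0.0016651396088273637 [-0.41007963  0.66210395 -0.38797597]
```

View pics/s7.png

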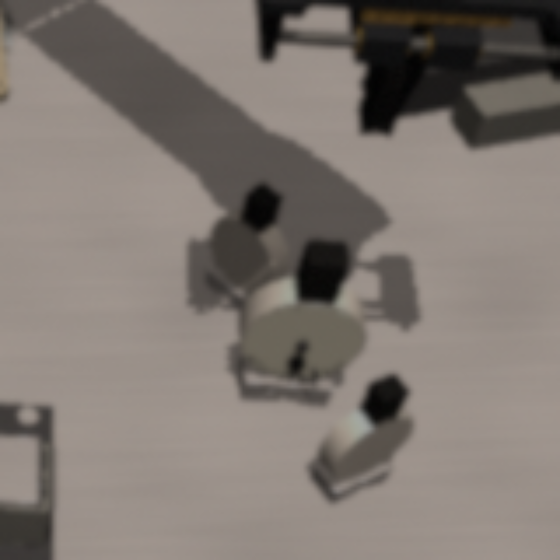

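The fingers hadn't finished closing (45 mm) when I lifted, so the gauge was left standing, unmoved, at crop (320,330). I'll reopen and repeat, waiting for contact this time.

Call:
apply_moves(
  increments=[
    {"xyz": [0, 0, 0], "rotation": [0, 0, 0], "grip": 0},
    {"xyz": [0, 0, 0], "rotation": [0, 0, 0], "grip": 0},
    {"xyz": [0, 0, 0], "rotation": [0, 0, 0], "grip": 0},
    {"xyz": [0, 0, 0], "rotation": [0, 0, 0], "grip": 0},
    {"xyz": [0, 0, 0], "rotation": [0, 0, 0], "grip": 0},
  ],
)

```text
time: 8.5
ee_pos: [0.4587, 0.3004, 0.2765]
eef_rot: [0.759, 0.652, 0.002, -0.0]
ft_force: [-0.3, -0.5, 0.3]
width: 0.043
```

Call:
apply_moves(
  increments=[
    {"xyz": [0, 0, 0], "rotation": [0, 0, 0], "grip": 0},
    {"xyz": [0, 0, 0], "rotation": [0, 0, 0], "grip": 0},
    {"xyz": [0, 0, 0], "rotation": [0, 0, 0], "grip": 0},
  ],
)

```text
time: 8.88
ee_pos: [0.4587, 0.3004, 0.2766]
eef_rot: [0.759, 0.652, 0.002, -0.0]
ft_force: [-0.4, -0.2, -1.1]
width: 0.0733
```

```bash
python3 -c "
from t import *
c=cam('wrist');P=ptsw(c);ok=c['range_z']>0;cv2.imwrite('pics/w8.png',c['img'])
m=ok&(P[...,0]>.42)&(P[...,0]<.5)&(P[...,1]>.26)&(P[...,1]<.34)&(P[...,2]>.141)&(P[...,2]<.17)
print(cv2.minAreaRect((P[m][:,:2]*1000).astype(np.float32)),P[m].mean(0))
print(r.read_state()['width'],inc([.458,.3010,.124],Rdown(81.4)))"
```

```text
((456.6378479003906, 301.8433532714844), (30.183345794677734, 26.36225128173828), 80.81285095214844) [0.45560446 0.30192655 0.15252909]
0.0771636935973438 (array([-1.000e-01, -1.200e+00,  1.525e+02]), array([ 0.13, -0.24, -0.09]))
```

View pics/w8.png

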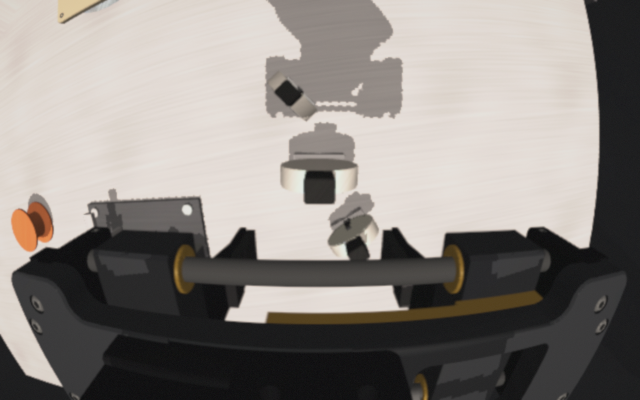

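The gauge block, wrist view (320,187), is still in place. Descend and close.

Call:
apply_moves(
  increments=[
    {"xyz": [0, -1, 60], "rotation": [0, 0, 0], "grip": 0},
    {"xyz": [0, -1, 110], "rotation": [0, 0, 0], "grip": 0},
    {"xyz": [0, -1, 140], "rotation": [0, 0, 0], "grip": 0},
    {"xyz": [0, -1, 152], "rotation": [0, 0, 0], "grip": 0},
    {"xyz": [0, -1, 152], "rotation": [0, 0, 0], "grip": 255},
  ],
)

```text
time: 9.55
ee_pos: [0.4582, 0.3011, 0.1247]
eef_rot: [0.759, 0.651, 0.002, -0.0]
ft_force: [1.0, -0.1, 0.3]
width: 0.0825
```

Call:
apply_moves(
  increments=[
    {"xyz": [0, 0, 0], "rotation": [0, 0, 0], "grip": 255},
    {"xyz": [0, 0, 0], "rotation": [0, 0, 0], "grip": 255},
    {"xyz": [0, 0, 0], "rotation": [0, 0, 0], "grip": 255},
    {"xyz": [0, 0, 0], "rotation": [0, 0, 0], "grip": 255},
    {"xyz": [0, 0, 0], "rotation": [0, 0, 0], "grip": 255},
  ],
  squeeze=40,
)

```text
time: 10.18
ee_pos: [0.4582, 0.3011, 0.1247]
eef_rot: [0.759, 0.652, 0.002, -0.0]
ft_force: [-0.4, -0.4, -0.6]
width: 0.035
```

Call:
apply_moves(
  increments=[
    {"xyz": [0, 0, 0], "rotation": [0, 0, 0], "grip": 255},
    {"xyz": [0, 0, 0], "rotation": [0, 0, 0], "grip": 255},
    {"xyz": [0, 0, 0], "rotation": [0, 0, 0], "grip": 255},
    {"xyz": [0, 0, 0], "rotation": [0, 0, 0], "grip": 255},
  ],
)

```text
time: 10.68
ee_pos: [0.4582, 0.3012, 0.1247]
eef_rot: [0.759, 0.652, 0.002, -0.0]
ft_force: [0.8, 1.4, -0.4]
width: 0.0298
```

Call:
apply_moves(
  increments=[
    {"xyz": [0, 0, -20], "rotation": [0, 0, 0], "grip": 255},
    {"xyz": [0, 0, -70], "rotation": [0, 0, 0], "grip": 255},
    {"xyz": [0, 0, -120], "rotation": [0, 0, 0], "grip": 255},
    {"xyz": [0, 0, -165], "rotation": [0, 0, 0], "grip": 255},
    {"xyz": [0, 0, -165], "rotation": [0, 0, 0], "grip": 255},
  ],
)

```text
time: 11.3
ee_pos: [0.4588, 0.3011, 0.2926]
eef_rot: [0.759, 0.651, 0.005, -0.0]
ft_force: [0.3, 0.5, -5.1]
width: 0.0298
```

```bash
python3 -c "
from t import *
s=r.read_state();print(s['width'],s['ft_force'],s['torque'])
print(inc(list(jp(0,.055,.29)),Rt))
"
```

```text
0.029759059644773888 [ 0.3353791   0.47132474 -5.0543523 ] [ 0.07450831 -0.04489257 -0.02672829]
(array([-235.8,  149.7,    1.6]), array([ 0.32, -0.43, -2.35]))
```

Call:
apply_moves(
  increments=[
    {"xyz": [-47, 30, 0], "rotation": [0, 0, -1], "grip": 255},
    {"xyz": [-94, 60, 0], "rotation": [0, 0, -2], "grip": 255},
    {"xyz": [-141, 90, 0], "rotation": [0, 0, -2], "grip": 255},
    {"xyz": [-188, 120, 0], "rotation": [0, 0, -2.3], "grip": 255},
    {"xyz": [-220, 140, 0], "rotation": [0, 0, -2.3], "grip": 255},
  ],
)

```text
time: 11.92
ee_pos: [0.5636, 0.059, 0.2892]
eef_rot: [0.746, 0.665, 0.003, -0.001]
ft_force: [0.8, 0.8, -5.7]
width: 0.0303
```

Call:
apply_moves(
  increments=[
    {"xyz": [-16, 10, 0], "rotation": [0, 0, 0], "grip": 255},
    {"xyz": [-16, 10, 0], "rotation": [0, 0, 0], "grip": 255},
    {"xyz": [-16, 10, 0], "rotation": [0, 0, 0], "grip": 255},
  ],
)

```text
time: 12.3
ee_pos: [0.571, 0.0429, 0.2877]
eef_rot: [0.746, 0.666, 0.002, -0.002]
ft_force: [-0.8, -0.3, -5.1]
width: 0.0296
```

```bash
python3 -c "
from t import *
s=r.read_state();print(s['ee_pos'],s['width'],s['ft_force'])
print(inc(list(jp(0,.055,.29)),Rt))
for n in ['scene','top']:
  c=cam(n);save(n+'9.npz',c);cv2.imwrite('pics/'+n+'9.png',cv2.resize(c['img'][90:250,240:440],None,fx=3.5,fy=3.5,interpolation=cv2.INTER_CUBIC))
"
```

```text
[0.57099693 0.04290586 0.28770358] 0.029581583447750116 [-0.81439473 -0.29020803 -5.13799765]
(array([ 2.5, -0.2, -2.3]), array([ 0.02, -0.28, -0.16]))
```

View pics/scene9.png

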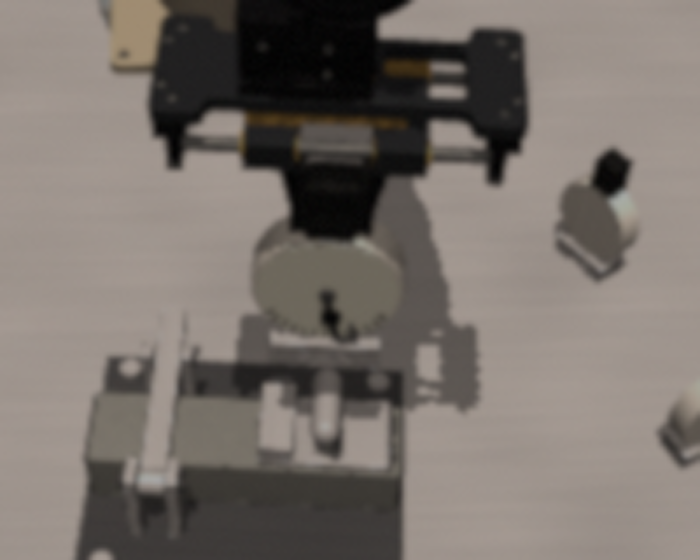

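View pics/top9.png

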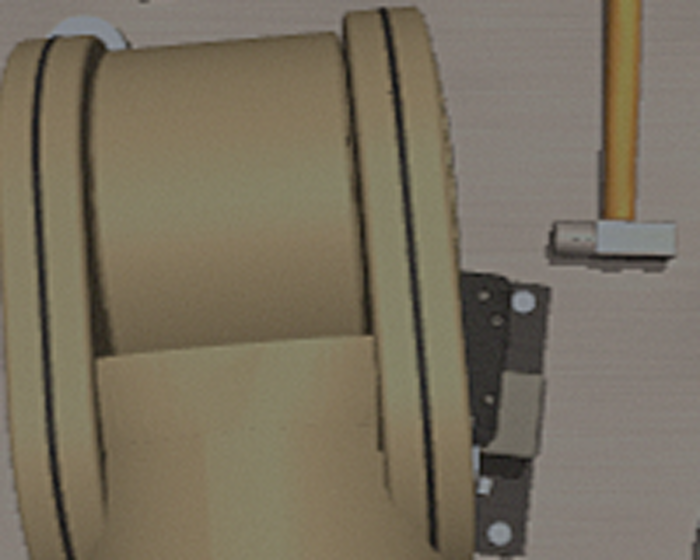

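The gauge is held upright over the stud (crop 328,390). The pointer shows at (327,300) and the fork just right of it at (345,328). Zooming on the dial.

```bash
python3 -c "
from h import *
c=load('scene9.npz')
# rectify dial plane: x=jig frame front; fit from depth
P=pts(c);J=np.stack([(P-O)@X,(P-O)@Y,P[...,2]],-1)
m=(c['range_z']>0)&(abs(J[...,1]-.055)<.04)&(J[...,2]>.2)&(J[...,2]<.26)&(J[...,0]>-.05)&(J[...,0]<.06)
q=J[m];print(len(q),np.median(q,0).round(4),cv2.fitLine(q[:,:2].astype(np.float32),cv2.DIST_HUBER,0,.002,.002).ravel(),q[:,1].min(),q[:,1].max())
A=cv2.resize(c['img'][145:195,305:365],None,fx=12,fy=12,interpolation=cv2.INTER_CUBIC)
cv2.imwrite('pics/d9.png',cv2.convertScaleAbs(A,alpha=1.3))
"
```

```text
745 [0.0149 0.0548 0.2336] [ 3.2360951e-04 -9.9999994e-01  1.4918145e-02  5.0845888e-02] 0.015027936737770926 0.09475684712557117
```

View pics/d9.png

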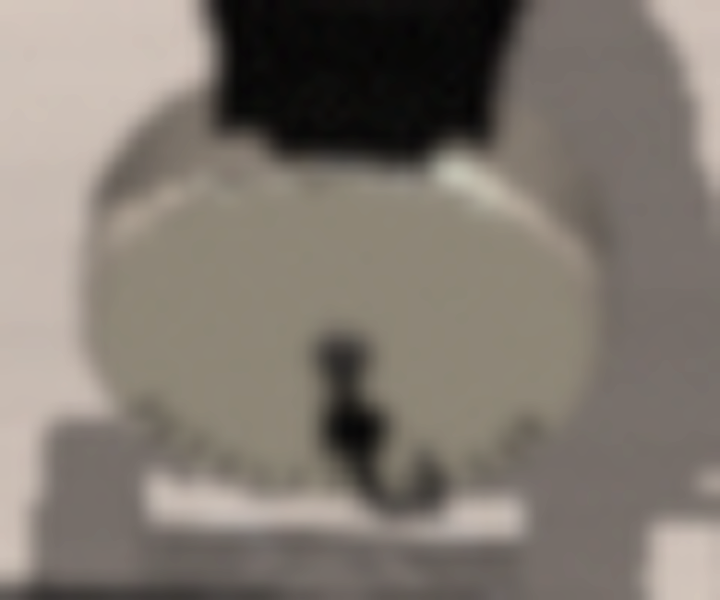

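```bash
python3 -c "
from t import *
print(inc([.70,.02,.50],Rt))
"
```

```text
(array([  -7.5,  130.9, -211.4]), array([ 0.09, -0.3 , -0.11]))
```

Call:
apply_moves(
  increments=[
    {"xyz": [-1, 20, -40], "rotation": [0, 0, 0], "grip": 255},
    {"xyz": [-3, 50, -85], "rotation": [0, 0, 0], "grip": 255},
    {"xyz": [-5, 80, -130], "rotation": [0, 0, 0], "grip": 255},
    {"xyz": [-7, 110, -175], "rotation": [0, 0, 0], "grip": 255},
    {"xyz": [-7.5, 131, -211], "rotation": [0, 0, 0], "grip": 255},
  ],
)

```text
time: 13.02
ee_pos: [0.6986, 0.0219, 0.4968]
eef_rot: [0.745, 0.667, 0.003, -0.001]
ft_force: [1.6, -0.1, -3.9]
width: 0.0297
```

Call:
apply_moves(
  increments=[
    {"xyz": [0, 0, 0], "rotation": [0, 0, 0], "grip": 255},
    {"xyz": [0, 0, 0], "rotation": [0, 0, 0], "grip": 255},
    {"xyz": [0, 0, 0], "rotation": [0, 0, 0], "grip": 255},
    {"xyz": [0, 0, 0], "rotation": [0, 0, 0], "grip": 255},
    {"xyz": [0, 0, 0], "rotation": [0, 0, 0], "grip": 255},
  ],
)

```text
time: 13.65
ee_pos: [0.6982, 0.0221, 0.497]
eef_rot: [0.745, 0.667, 0.004, -0.001]
ft_force: [-0.0, 0.3, -5.7]
width: 0.0299
```

Call:
apply_moves(
  increments=[
    {"xyz": [0, 0, 0], "rotation": [0, 0, 0], "grip": 255},
    {"xyz": [0, 0, 0], "rotation": [0, 0, 0], "grip": 255},
    {"xyz": [0, 0, 0], "rotation": [0, 0, 0], "grip": 255},
    {"xyz": [0, 0, 0], "rotation": [0, 0, 0], "grip": 255},
    {"xyz": [0, 0, 0], "rotation": [0, 0, 0], "grip": 255},
  ],
)

```text
time: 14.28
ee_pos: [0.6982, 0.0221, 0.497]
eef_rot: [0.745, 0.667, 0.004, -0.001]
ft_force: [-0.4, -0.3, -6.3]
width: 0.0298
```

```bash
python3 -c "
from t import *
s=r.read_state();print(s['ee_pos'],s['eef_rot'],s['width'],s['ft_force'])
Rm=Rn.from_quat(s['eef_rot']).as_matrix()
# gauge frame: z=-toolz, y=toolx ; x = y cross z
gz=-Rm[:,2];gy=Rm[:,0];gx=np.cross(gy,gz);print(gx,gy,gz)
c=cam('scene');save('scene10.npz',c);cv2.imwrite('pics/scene10.png',c['img'])
Cd=s['ee_pos']-gz*(.1247-.068)+gx*.013; print(proj(c,Cd))
u,v=proj(c,Cd).astype(int)
A=cv2.resize(c['img'][v-35:v+45,u-50:u+50],None,fx=7,fy=7,interpolation=cv2.INTER_CUBIC);cv2.imwrite('pics/d10.png',cv2.convertScaleAbs(A,alpha=1.3))
"
```

```text
[0.69823765 0.02210513 0.4969561 ] [ 0.74532235  0.66669419  0.00351431 -0.00104557] 0.029794637501371467 [-0.384789   -0.32865285 -6.26885993]
[ 0.99381152 -0.11103552  0.00312737] [0.111013   0.99379682 0.00663274] [-0.00384444 -0.00624451  0.99997311]
[330.86553308 146.3364381 ]
```

View pics/d10.png

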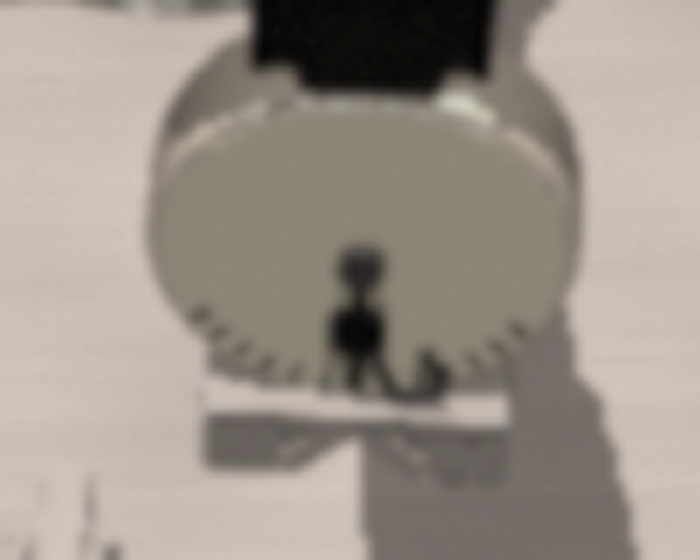

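The close-up is clear: pivot (361,268), pointer hanging through its bob (357,330) to about (355,385), U-shaped fork with prongs at about (377,365) and (433,358), bottom (405,392). I'll cast these onto the dial plane.

```bash
cat > dial.py <<'E'
from h import *
def frame(s):
    Rm=Rn.from_quat(s['eef_rot']).as_matrix(); gz=-Rm[:,2];gy=Rm[:,0];gx=np.cross(gy,gz)
    return gx,gy,gz, s['ee_pos']-gz*.1247
def cast(c,s,u,v,d):
    gx,gy,gz,o=frame(s); C=-c['R'].T@c['t']
    D=c['R'].T@np.stack([(np.atleast_1d(u)-c['cx'])/c['f'],(np.atleast_1d(v)-c['cy'])/c['f'],np.ones(np.size(u))])
    k=((o+gx*d-C)@gx)/(gx@D); p=C[:,None]+D*k-o[:,None]
    return np.stack([gy@p,gz@p],-1)
def rect(c,s,d,cen,sc=6,w=100,h=100):
    gx,gy,gz,o=frame(s)
    yy,zz=np.meshgrid((np.arange(w*sc)/sc-w/2)/1000+cen[0],(h/2-np.arange(h*sc)/sc)/1000+cen[1])
    P=o+gx*d+yy[...,None]*gy+zz[...,None]*gz
    q=P@c['R'].T+c['t']
    return cv2.remap(c['img'],(q[...,0]/q[...,2]*c['f']+c['cx']).astype(np.float32),(q[...,1]/q[...,2]*c['f']+c['cy']).astype(np.float32),cv2.INTER_CUBIC)
E
python3 -c "
from dial import *
s=r.read_state();c=load('scene10.npz')
pts_=np.array([(361,268),(357,330),(355,385),(377,365),(433,358),(405,392)])/7+[280,111]
for d in (.013,.018,.022,.026):
  q=cast(c,s,pts_[:,0],pts_[:,1],d)*1000; print(d,q.round(1).tolist())
  e=q-q[0]; print(np.degrees(np.arctan2(e[:,0],-e[:,1])).round(1),np.hypot(*e.T).round(1))
# housing silhouette center of front disc: bright-ish face
cv2.imwrite('pics/r10.png',cv2.convertScaleAbs(rect(c,s,.018,(0,.06),6,100,90),alpha=1.3))
"
```

```text
0.013 [[1.2, 61.8], [1.0, 42.5], [1.1, 24.5], [5.7, 31.5], [18.0, 34.7], [12.3, 23.0]]
[180.   -0.8  -0.2   8.5  31.6  15.9] [ 0.  19.3 37.3 30.7 31.9 40.4]
0.018 [[1.3, 67.0], [1.0, 47.9], [1.1, 30.2], [5.7, 37.0], [17.8, 40.2], [12.2, 28.6]]
[180.   -0.8  -0.2   8.5  31.6  15.9] [ 0.  19.1 36.8 30.3 31.5 39.9]
0.022 [[1.3, 71.1], [1.0, 52.2], [1.1, 34.6], [5.7, 41.5], [17.7, 44.5], [12.1, 33.1]]
[180.   -0.8  -0.2   8.5  31.6  15.9] [ 0.  18.9 36.5 30.  31.2 39.5]
0.026 [[1.3, 75.3], [1.1, 56.5], [1.2, 39.1], [5.7, 45.9], [17.5, 48.9], [12.1, 37.6]]
[180.   -0.8  -0.2   8.5  31.6  15.9] [ 0.  18.7 36.1 29.7 30.9 39.1]
```

View pics/r10.png

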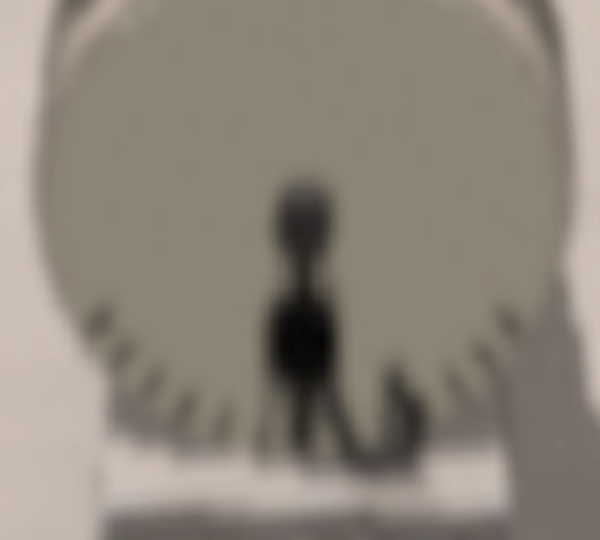

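Fork mid reads about 20–21° (≈0.36 rad) from the pivot at 37 mm radius. Now back over the stud.

```bash
python3 -c "
from t import *
print(inc(list(jp(0,.055,.26)),Rt))
"
```

```text
(array([   7.4, -129.7,  236.6]), array([ 0.18, -0.38, -0.02]))
```

Call:
apply_moves(
  increments=[
    {"xyz": [1.5, -26, 40], "rotation": [0.2, -0.4, 0], "grip": 255},
    {"xyz": [3, -54, 85], "rotation": [0.2, -0.4, 0], "grip": 255},
    {"xyz": [4.5, -82, 130], "rotation": [0.2, -0.4, 0], "grip": 255},
    {"xyz": [6, -110, 175], "rotation": [0.2, -0.4, 0], "grip": 255},
    {"xyz": [7.5, -130, 210], "rotation": [0.2, -0.4, 0], "grip": 255},
  ],
)

```text
time: 14.95
ee_pos: [0.5688, 0.0457, 0.2849]
eef_rot: [0.745, 0.667, -0.0, -0.001]
ft_force: [0.0, 0.2, -4.0]
width: 0.0294
```

```bash
python3 -c "
from t import *
print(inc(list(jp(0,.055,.24)),Rt))
"
```

```text
(array([-0.1,  2.4, 44.9]), array([-0.08, -0.  ,  0.02]))
```

Call:
apply_moves(
  increments=[
    {"xyz": [0, 2.5, 30], "rotation": [0, 0, 0], "grip": 255},
    {"xyz": [0, 2.5, 45], "rotation": [0, 0, 0], "grip": 255},
    {"xyz": [0, 2.5, 45], "rotation": [0, 0, 0], "grip": 255},
  ],
)

```text
time: 15.32
ee_pos: [0.571, 0.0452, 0.2396]
eef_rot: [0.745, 0.667, -0.001, -0.001]
ft_force: [0.6, 0.1, -5.3]
width: 0.0296
```

```bash
python3 -c "
from t import *
print(inc(list(jp(0,.055,.2205)),Rt),r.read_state()['ee_pos'])
c=cam('scene');save('scene11.npz',c);cv2.imwrite('pics/s11.png',cv2.resize(c['img'][130:250,260:420],None,fx=4.5,fy=4.5,interpolation=cv2.INTER_CUBIC))
P=pts(c);J=np.stack([(P-O)@X,(P-O)@Y,P[...,2]],-1);ok=c['range_z']>0
for nm,z0,z1,x0,x1 in [('stud front',.085,.107,.02,.045),('foot',.12,.135,.0,.05),('dial',.16,.2,.0,.03)]:
  m=ok&(J[...,2]>z0)&(J[...,2]<z1)&(abs(J[...,1]-.055)<(.014 if nm[0]=='s' else .06))&(J[...,0]>x0)&(J[...,0]<x1);q=J[m]
  print(nm,len(q),q.min(0).round(4),q.max(0).round(4))
"
```

```text
(array([ 0.2,  0.1, 19.1]), array([-0.14,  0.03,  0.  ])) [0.57104973 0.0452243  0.23960779]
stud front 44 [0.0201 0.0474 0.0907] [0.031  0.0664 0.1064]
foot 124 [0.0031 0.021  0.1202] [0.0203 0.088  0.135 ]
dial 471 [0.004  0.0091 0.1601] [0.0208 0.0995 0.1998]
```

View pics/s11.png

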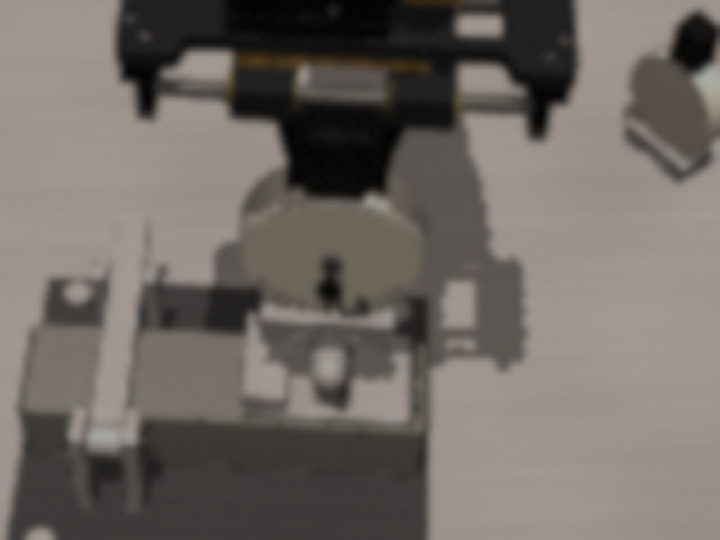

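The foot (crop 330,315) is over the stud (330,360). It sits about 2 mm towards -y in scene depth, so I'll shift 1.5 mm. Descending slowly.

Call:
apply_moves(
  increments=[
    {"xyz": [1.5, 0, 8], "rotation": [0, 0, 0], "grip": 255},
    {"xyz": [1.5, 0, 13], "rotation": [0, 0, 0], "grip": 255},
    {"xyz": [1.5, 0, 16], "rotation": [0, 0, 0], "grip": 255},
    {"xyz": [1.5, 0, 17], "rotation": [0, 0, 0], "grip": 255},
  ],
)

```text
time: 15.88
ee_pos: [0.5718, 0.0467, 0.2235]
eef_rot: [0.745, 0.667, -0.0, -0.0]
ft_force: [0.5, 0.7, -5.1]
width: 0.0296
```

Call:
apply_moves(
  increments=[
    {"xyz": [0, 0, 0.5], "rotation": [0, 0, 0], "grip": 255},
    {"xyz": [0, 0, 1], "rotation": [0, 0, 0], "grip": 255},
  ],
)

```text
time: 16.12
ee_pos: [0.5718, 0.0467, 0.2226]
eef_rot: [0.745, 0.667, -0.0, -0.0]
ft_force: [0.5, 0.4, -6.7]
width: 0.0298
```

Call:
apply_moves(
  increments=[
    {"xyz": [0, 0, 0.7], "rotation": [0, 0, 0], "grip": 255},
    {"xyz": [0, 0, 1.4], "rotation": [0, 0, 0], "grip": 255},
  ],
)

```text
time: 16.38
ee_pos: [0.572, 0.0468, 0.2214]
eef_rot: [0.745, 0.667, -0.0, -0.0]
ft_force: [0.0, 0.8, -3.2]
width: 0.0298
```

Call:
apply_moves(
  increments=[
    {"xyz": [0, 0, 0.4], "rotation": [0, 0, 0], "grip": 255},
    {"xyz": [0, 0, 0.8], "rotation": [0, 0, 0], "grip": 255},
  ],
)

```text
time: 16.62
ee_pos: [0.5721, 0.047, 0.2209]
eef_rot: [0.745, 0.667, 0.0, -0.0]
ft_force: [-1.5, 0.7, -0.2]
width: 0.0297
```

Call:
apply_moves(
  increments=[
    {"xyz": [0, 0, 0.5], "rotation": [0, 0, 0], "grip": 255},
    {"xyz": [0, 0, 0.5], "rotation": [0, 0, 0], "grip": 255},
    {"xyz": [0, 0, 0.5], "rotation": [0, 0, 0], "grip": 255},
  ],
)

```text
time: 17.0
ee_pos: [0.5723, 0.047, 0.2208]
eef_rot: [0.745, 0.667, 0.001, -0.0]
ft_force: [-2.6, 0.7, 3.4]
width: 0.0293
```

```bash
python3 -c "
from t import *
s=r.read_state();print(s['ee_pos'],s['ft_force'],s['torque'],(s['ee_pos']-jp(0,.055,.096))@np.stack([X,Y,Z],1))
c=cam('scene');save('scene12.npz',c);cv2.imwrite('pics/s12.png',cv2.resize(c['img'][130:250,260:420],None,fx=4.5,fy=4.5,interpolation=cv2.INTER_CUBIC))
"
```

```text
[0.57229792 0.04703977 0.22084937] [-2.58123239  0.69219592  3.43282792] [0.23070384 0.53183508 0.01140479] [0.00102187 0.00180127 0.12484937]
```

View pics/s12.png

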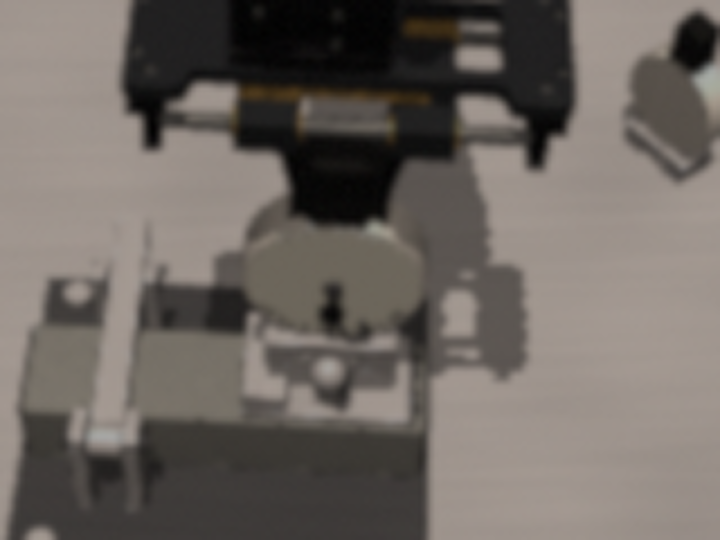

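The gauge is seated: origin height matches within 0.2 mm, about 8 N on the stud. Now rock about the stud axis, top towards +y, first 10°.

Call:
apply_moves(
  increments=[
    {"xyz": [5.4, 0, 0.3], "rotation": [0, -2.5, 0], "grip": 255},
    {"xyz": [10.9, 0, 0.7], "rotation": [0, -5, 0], "grip": 255},
    {"xyz": [10.9, 0, 0.7], "rotation": [0, -5, 0], "grip": 255},
  ],
)

```text
time: 17.42
ee_pos: [0.5738, 0.0581, 0.2203]
eef_rot: [0.744, 0.667, -0.032, 0.03]
ft_force: [-1.2, 0.3, 2.8]
width: 0.0297
```

```bash
cat > st.py <<'E'
from dial import *
s=r.read_state(); gx,gy,gz,o=frame(s)
B=np.stack([X,Y,Z],1)
print('ee',s['ee_pos'].round(4),'tilt+y deg',np.degrees(np.arctan2(gz@Y,gz[2])).round(2),'pitch',np.degrees(gz@X).round(2))
print('origin in stud mm',((o-jp(0,.055,.096))@B*1000).round(2),'F jig',(s['ft_force']@B).round(2),'T',(s['torque']@B).round(2),s['width'])
E
python3 st.py
```

```text
ee [0.5738 0.0581 0.2203] tilt+y deg 5.02 pitch -0.08
origin in stud mm [1.46 2.05 0.12] F jig [-1.2   0.18  2.82] T [0.13 0.32 0.  ] 0.02971991963299899
```

Call:
apply_moves(
  increments=[
    {"xyz": [5.4, 0, 0.4], "rotation": [0, -2.5, 0], "grip": 255},
    {"xyz": [10.9, 0, 0.8], "rotation": [0, -5, 0], "grip": 255},
    {"xyz": [16.3, 0, 1.4], "rotation": [0, -7.5, 0], "grip": 255},
    {"xyz": [21.7, 0, 2.2], "rotation": [0, -10, 0], "grip": 255},
    {"xyz": [21.7, 0, 2.2], "rotation": [0, -10, 0], "grip": 255},
  ],
)

```text
time: 18.05
ee_pos: [0.5765, 0.0801, 0.2163]
eef_rot: [0.738, 0.662, -0.098, 0.089]
ft_force: [-0.5, 0.4, 7.0]
width: 0.0297
```

```bash
python3 st.py
```

```text
ee [0.5765 0.0801 0.2163] tilt+y deg 15.21 pitch -0.14
origin in stud mm [ 1.85  2.37 -0.05] F jig [-0.53  0.31  6.95] T [-0.01  0.19 -0.05] 0.029654729636467234
```

Contact is about 12 N. Last 5° without extra press, then wait for the pointer to settle.

Call:
apply_moves(
  increments=[
    {"xyz": [5.4, 0, 0.1], "rotation": [0, -2.5, 0], "grip": 255},
    {"xyz": [11, 0, 0.5], "rotation": [0, -5.1, 0], "grip": 255},
    {"xyz": [11, 0, 0.5], "rotation": [0, -5.1, 0], "grip": 255},
    {"xyz": [11, 0, 0.5], "rotation": [0, -5.1, 0], "grip": 255},
    {"xyz": [11, 0, 0.5], "rotation": [0, -5.1, 0], "grip": 255},
  ],
)

```text
time: 18.68
ee_pos: [0.5777, 0.0909, 0.2128]
eef_rot: [0.732, 0.658, -0.131, 0.119]
ft_force: [-0.1, 1.2, 6.0]
width: 0.03
```

Call:
apply_moves(
  increments=[
    {"xyz": [0, 0, 0.1], "rotation": [0, 0, 0], "grip": 255},
    {"xyz": [0, 0, 0.1], "rotation": [0, 0, 0], "grip": 255},
    {"xyz": [0, 0, 0.1], "rotation": [0, 0, 0], "grip": 255},
    {"xyz": [0, 0, 0.1], "rotation": [0, 0, 0], "grip": 255},
    {"xyz": [0, 0, 0.1], "rotation": [0, 0, 0], "grip": 255},
  ],
)

```text
time: 19.3
ee_pos: [0.5777, 0.091, 0.2127]
eef_rot: [0.732, 0.658, -0.131, 0.119]
ft_force: [-0.9, 0.3, 5.1]
width: 0.0295
```

Call:
apply_moves(
  increments=[
    {"xyz": [0, 0, 0.1], "rotation": [0, 0, 0], "grip": 255},
    {"xyz": [0, 0, 0.1], "rotation": [0, 0, 0], "grip": 255},
    {"xyz": [0, 0, 0.1], "rotation": [0, 0, 0], "grip": 255},
    {"xyz": [0, 0, 0.1], "rotation": [0, 0, 0], "grip": 255},
    {"xyz": [0, 0, 0.1], "rotation": [0, 0, 0], "grip": 255},
  ],
)

```text
time: 19.92
ee_pos: [0.5778, 0.0912, 0.2127]
eef_rot: [0.732, 0.658, -0.132, 0.12]
ft_force: [0.1, 1.6, 6.0]
width: 0.0301
```

```bash
python3 st.py; python3 -c "
from dial import *
s=r.read_state();c=cam('scene');save('scene13.npz',c)
gx,gy,gz,o=frame(s)
u,v=proj(c,o+gz*.05+gx*.013).astype(int);print(u,v)
A=cv2.resize(c['img'][v-30:v+30,u-35:u+35],None,fx=8,fy=8,interpolation=cv2.INTER_CUBIC);cv2.imwrite('pics/d13.png',cv2.convertScaleAbs(A,alpha=1.4))
cv2.imwrite('pics/r13.png',cv2.convertScaleAbs(rect(c,s,.018,(0,.06),6,100,90),alpha=1.4))
cv2.imwrite('pics/s13.png',c['img'])
"
```

```text
ee [0.5778 0.0912 0.2127] tilt+y deg 20.5 pitch -0.19
origin in stud mm [ 1.99  2.59 -0.08] F jig [-0.1   1.62  5.98] T [-0.03  0.08 -0.03] 0.030066228965647146
341 198
```

View pics/d13.png

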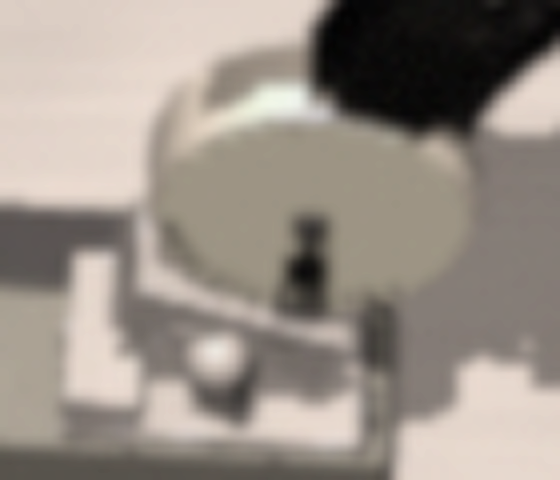

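View pics/r13.png

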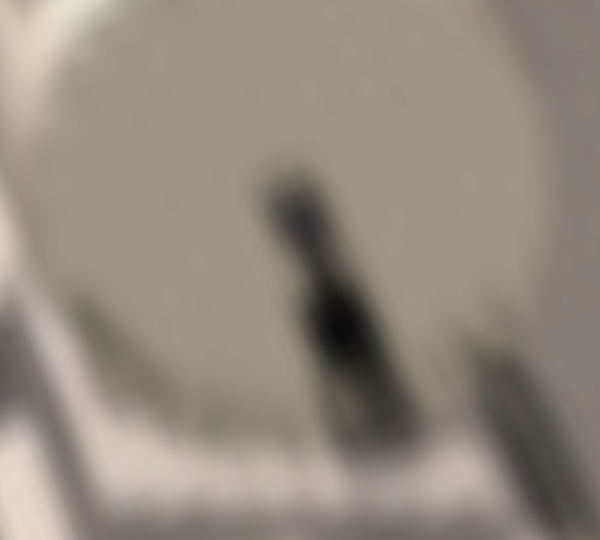

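The pointer now hangs inside the fork: crop prongs near (285,298) and (320,298), pointer about (304,300). I'll enlarge and profile it.

```bash
python3 -c "
from dial import *
s=r.read_state();c=load('scene13.npz')
u0,v0=341-35,198-30
g=cv2.cvtColor(c['img'],cv2.COLOR_BGR2GRAY)
print(g[v0+24:v0+43,u0+30:u0+46])
A=cv2.resize(c['img'][v0+20:v0+45,u0+22:u0+54],None,fx=22,fy=22,interpolation=cv2.INTER_CUBIC);cv2.imwrite('pics/e13.png',cv2.convertScaleAbs(A,alpha=1.6))
"
```

```text
[[106 106 106 106 107 106 106 106 106 106 106 106 106 106 106 106]
 [106 106 106 106 106 106 105 104 103 103 104 105 106 106 106 106]
 [106 106 106 106 106 104  98  91  87  89  93 102 105 106 106 107]
 [106 107 106 106 106 102  87  70  63  64  73  92 105 106 106 107]
 [107 106 106 106 106 102  82  57  43  44  60  87 103 106 106 106]
 [106 106 106 106 106 102  85  60  40  42  61  88 103 106 106 106]
 [106 106 106 107 106 103  90  66  43  48  68  91 104 106 107 107]
 [106 106 106 106 104  96  82  59  36  47  69  91 104 106 107 106]
 [106 106 106 106 101  82  56  33  20  31  58  87 103 107 106 106]
 [105 106 106 106 100  74  37  16  11  18  49  84 103 106 106 106]
 [103 105 106 105  97  71  35  15  11  20  48  84 103 106 106 106]
 [ 98 101 103 103  91  68  46  30  23  28  54  86 102 104 104 102]
 [ 97  94  98  99  83  67  60  44  35  37  59  87  99  98  98  93]
 [110  99 101  98  77  65  62  49  41  42  59  85  96  93  92  83]
 [127 118 117 107  81  63  57  49  45  47  61  84  95  93  88  76]
 [122 125 129 122 101  84  75  68  64  64  75  87  91  88  80  65]
 [ 99 107 118 117 110 106 104 101  99 101 107 111 110 100  82  61]
 [ 88  86  89  90  94 102 110 115 119 126 130 131 129 114  89  62]
 [ 97  83  79  76  76  80  86  93 104 115 120 123 125 116  91  62]]
```

View pics/e13.png

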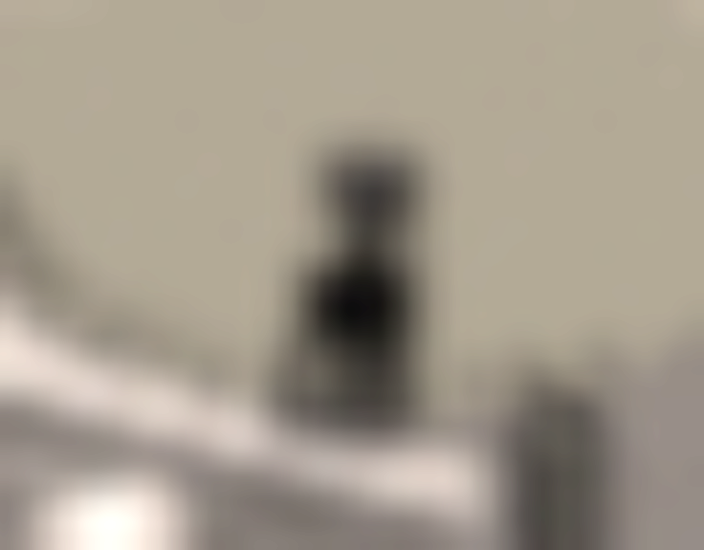

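The fork looks slightly asymmetric about the pointer, which is nearer the right prong. I'll get a better fork angle from the earlier close-up by profiling dark arcs around the pivot.

```bash
python3 -c "
from dial import *
c=load('scene10.npz')
s={'ee_pos':np.array([0.69823765,0.02210513,0.4969561]),'eef_rot':np.array([0.74532235,0.66669419,0.00351431,-0.00104557])}
g=cv2.GaussianBlur(cv2.cvtColor(c['img'],cv2.COLOR_BGR2GRAY),(0,0),.01)
gx,gy,gz,o=frame(s)
A=np.radians(np.arange(-12,46,2))
print('deg    ',*np.arange(-12,46,2))
for d,pv in [(.019,(.0013,.068))]:
  for rad in (.026,.028,.030,.032,.034,.036,.038,.040):
    P=o+gx*d+gy*(pv[0]+rad*np.sin(A))[:,None]+gz*(pv[1]-rad*np.cos(A))[:,None]
    q=P@c['R'].T+c['t']; u=(q[:,0]/q[:,2]*c['f']+c['cx']).astype(np.float32);v=(q[:,1]/q[:,2]*c['f']+c['cy']).astype(np.float32)
    print(rad,cv2.remap(g,u[None],v[None],cv2.INTER_CUBIC)[0])
A=cv2.resize(c['img'][150:175,320:350],None,fx=24,fy=24,interpolation=cv2.INTER_CUBIC);cv2.imwrite('pics/e10.png',cv2.convertScaleAbs(A,alpha=1.6))
for k in range(158,170): print(k,g[k,326:348])
"
```

```text
deg     -12 -10 -8 -6 -4 -2 0 2 4 6 8 10 12 14 16 18 20 22 24 26 28 30 32 34 36 38 40 42 44
0.026 [ 56  48  42  33  26  21  20  23  29  33  42  56  72  88  96 102 103 103
  99  95  90  87  87  91  95  98 101 102 102]
0.028 [ 72  67  59  48  38  29  30  37  43  44  47  58  75  91  99 103 102  99
  91  79  70  67  71  81  91  98 102 102 102]
0.03 [ 81  77  70  60  43  33  38  48  53  50  47  56  75  90 100 101  99  92
  80  65  52  52  66  82  92 100 103 102 101]
0.032 [ 83  82  79  66  47  35  42  56  63  59  50  54  70  87  97  98  91  82
  69  55  45  48  63  78  93  99 101  98  95]
0.034 [79 83 83 71 50 38 47 64 75 71 58 51 63 83 93 93 82 69 61 51 41 41 52 73
 89 97 95 88 84]
0.036 [78 84 87 78 62 50 56 72 83 79 63 49 56 73 84 82 71 62 54 45 36 38 55 76
 89 96 91 80 79]
0.038 [90 92 98 97 88 77 73 79 85 81 67 51 51 59 67 65 58 53 49 40 40 52 68 81
 90 90 85 80 83]
0.04 [114 113 119 121 119 109 100  98  98  95  84  70  59  55  55  55  52  48
  46  49  57  67  77  84  84  83  81  79  83]
158 [ 77  45  17   6   7   6   5   8  38  79  98 102 103 102 102 103 102 103
 102 103 103 102]
15
[... 273 characters left out ...]
  92  88]
162 [ 88  77  66  50  32  27  38  42  54  81  98 102  97  82  57  50  69  84
  94  98  89  79]
163 [ 87  81  75  58  36  37  50  49  50  73  94 100  95  79  59  44  46  60
  80  94  94  83]
164 [82 83 80 60 37 44 61 60 50 61 84 96 91 74 60 48 37 44 69 87 90 85]
165 [77 84 82 62 41 52 72 75 59 52 72 88 87 71 58 49 38 46 67 81 84 82]
166 [88 92 91 76 60 64 80 84 68 50 56 70 72 61 53 48 43 56 75 86 89 89]
167 [115 116 115 107  93  84  87  87  78  61  54  54  55  55  53  52  59  82
 103 112 113 114]
168 [138 139 138 135 123 115 113 112 107  95  82  75  71  72  74  75  83 106
 127 136 138 138]
169 [142 142 143 142 139 136 135 134 131 123 115 109 106 106 107 107 109 117
 132 141 144 144]
```

View pics/e10.png

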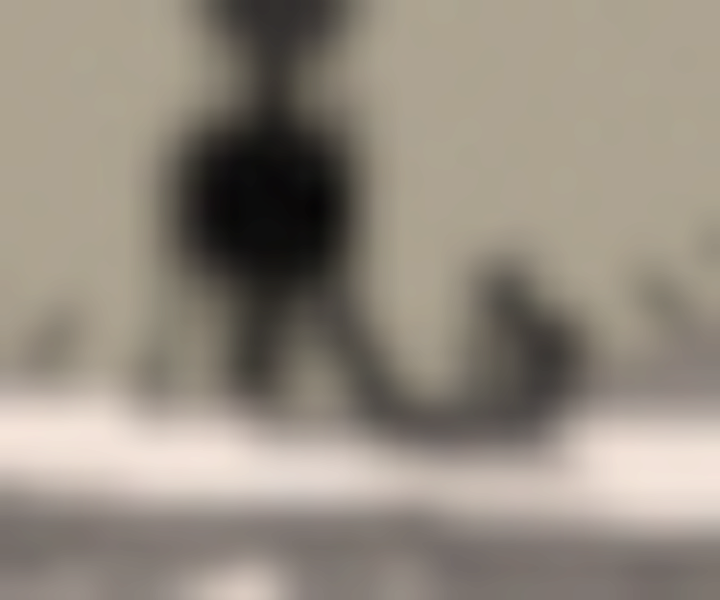

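```bash
cat > fit.py <<'E'
import sys
from dial import *
from scipy.optimize import least_squares
from scipy.special import erf
def fit(c,s,verbose=True):
    gx,gy,gz,o=frame(s); g=cv2.cvtColor(c['img'],cv2.COLOR_BGR2GRAY).astype(float)
    out=[]
    for rad in (.031,.033,.035):
        # horizontal line in world through pointer at radius rad (pointer vertical); d=.019
        base=o+gz*.068+gx*.019-np.array([0,0,rad])
        h=np.cross([0,0,1.],gx);h/=np.linalg.norm(h)
        xs=np.arange(-.011,.0111,.0005)
        P=base+xs[:,None]*h; q=P@c['R'].T+c['t']
        u=(q[:,0]/q[:,2]*c['f']+c['cx']).astype(np.float32);v=(q[:,1]/q[:,2]*c['f']+c['cy']).astype(np.float32)
        I=cv2.remap(g.astype(np.float32),u[None],v[None],cv2.INTER_LINEAR)[0]; X_=xs*1000
        bar=lambda x,c0,sg:.5*(erf((x-c0+1.5)/sg/1.414)-erf((x-c0-1.5)/sg/1.414))
        def mod(p):
            b0,b1,m,pt,D,E,sg=p
            return b0+b1*X_-D*(bar(X_,m-5.5,sg)+bar(X_,m+5.5,sg))-E*bar(X_,pt,sg)
        best=None
        for m0 in (-2,0,2):
          for p0 in (-2,0,2):
            f=least_squares(lambda p:mod(p)-I,[100,0,m0,p0,50,70,1.8],bounds=([60,-5,-7,-6,20,30,1],[130,5,7,6,90,100,3.2]))
            if best is None or f.cost<best.cost: best=f
        out.append(best.x); 
        if verbose: print(rad,I[::3].round(0).astype(int),'mid %.2f ptr %.2f D %.0f E %.0f sg %.2f'%tuple(best.x[2:]),'rms %.1f'%np.sqrt(2*best.cost/len(I)),'ptr-mid mm %.2f'%(best.x[3]-best.x[2]))
if __name__=='__main__':
    s=r.read_state(); c=load(sys.argv[1]); fit(c,s)
E
python3 fit.py scene13.npz
```

```text
0.031 [99 95 82 72 65 62 56 48 42 41 44 55 70 86 93] mid -0.40 ptr 0.44 D 76 E 100 sg 2.36 rms 2.9 ptr-mid mm 0.84
0.033 [102  97  83  72  64  61  56  49  45  43  45  55  69  84  92] mid -0.33 ptr 0.32 D 80 E 100 sg 2.40 rms 2.4 ptr-mid mm 0.65
0.035 [109 103  87  74  63  60  55  49  46  46  47  57  68  83  90] mid -0.26 ptr 0.09 D 82 E 100 sg 2.36 rms 2.8 ptr-mid mm 0.35
```

The profile fit puts the pointer 0.4–0.8 mm to the +y side of the fork middle, inside the 2.5 mm limit. Easing back 1° to centre it.

Call:
apply_moves(
  increments=[
    {"xyz": [-1.1, 0, 0.1], "rotation": [0, 0.5, 0], "grip": 255},
    {"xyz": [-2.2, 0, 0.2], "rotation": [0, 1, 0], "grip": 255},
    {"xyz": [-2.2, 0, 0.2], "rotation": [0, 1, 0], "grip": 255},
    {"xyz": [-2.2, 0, 0.2], "rotation": [0, 1, 0], "grip": 255},
    {"xyz": [-2.2, 0, 0.2], "rotation": [0, 1, 0], "grip": 255},
  ],
)

```text
time: 20.6
ee_pos: [0.5776, 0.0891, 0.2134]
eef_rot: [0.733, 0.659, -0.126, 0.114]
ft_force: [-0.6, 0.8, 7.1]
width: 0.0296
```

Call:
apply_moves(
  increments=[
    {"xyz": [0, 0, 0.1], "rotation": [0, 0, 0], "grip": 255},
    {"xyz": [0, 0, 0.1], "rotation": [0, 0, 0], "grip": 255},
    {"xyz": [0, 0, 0.1], "rotation": [0, 0, 0], "grip": 255},
    {"xyz": [0, 0, 0.1], "rotation": [0, 0, 0], "grip": 255},
    {"xyz": [0, 0, 0.1], "rotation": [0, 0, 0], "grip": 255},
  ],
)

```text
time: 21.22
ee_pos: [0.5776, 0.0892, 0.2134]
eef_rot: [0.733, 0.659, -0.126, 0.114]
ft_force: [-0.4, 1.3, 5.6]
width: 0.0297
```

Call:
apply_moves(
  increments=[
    {"xyz": [0, 0, 0.1], "rotation": [0, 0, 0], "grip": 255},
    {"xyz": [0, 0, 0.1], "rotation": [0, 0, 0], "grip": 255},
    {"xyz": [0, 0, 0.1], "rotation": [0, 0, 0], "grip": 255},
    {"xyz": [0, 0, 0.1], "rotation": [0, 0, 0], "grip": 255},
    {"xyz": [0, 0, 0.1], "rotation": [0, 0, 0], "grip": 255},
  ],
)

```text
time: 21.85
ee_pos: [0.5776, 0.0893, 0.2134]
eef_rot: [0.733, 0.659, -0.126, 0.115]
ft_force: [-0.3, 1.8, 6.7]
width: 0.0301
```

```bash
python3 st.py; python3 -c "
from dial import *
c=cam('scene');save('scene14.npz',c);s=r.read_state()
gx,gy,gz,o=frame(s);u,v=proj(c,o+gz*.05+gx*.013).astype(int)
A=cv2.resize(c['img'][v-12:v+17,u-15:u+20],None,fx=20,fy=20,interpolation=cv2.INTER_CUBIC);cv2.imwrite('pics/e14.png',cv2.convertScaleAbs(A,alpha=1.6))
P=pts(c);J=np.stack([(P-O)@X,(P-O)@Y,P[...,2]],-1)
m=(c['range_z']>0)&(abs(J[...,1]+.06)<.007)&(J[...,0]>-.1)&(J[...,0]<.04)&(J[...,2]>.05)&(J[...,2]<.12)
print('bar fit',np.polyfit(J[m][:,0],J[m][:,2],1))
"; python3 fit.py scene14.npz
```

```text
ee [0.5776 0.0893 0.2134] tilt+y deg 19.63 pitch -0.21
origin in stud mm [ 2.09  2.55 -0.08] F jig [-0.46  1.73  6.68] T [-0.07  0.18 -0.05] 0.03010160030143403
bar fit [0.00364358 0.07021708]
0.031 [95 94 86 73 66 59 54 46 43 45 49 57 70 84 94] mid 0.22 ptr 0.66 D 65 E 100 sg 2.30 rms 3.1 ptr-mid mm 0.44
0.033 [98 95 86 73 66 60 55 49 46 47 51 59 71 84 93] mid 0.18 ptr 0.55 D 69 E 100 sg 2.37 rms 2.3 ptr-mid mm 0.37
0.035 [107 100  90  75  67  60  55  50  48  49  53  60  71  83  93] mid 0.03 ptr 0.23 D 73 E 100 sg 2.37 rms 2.5 ptr-mid mm 0.21
```

View pics/e14.png

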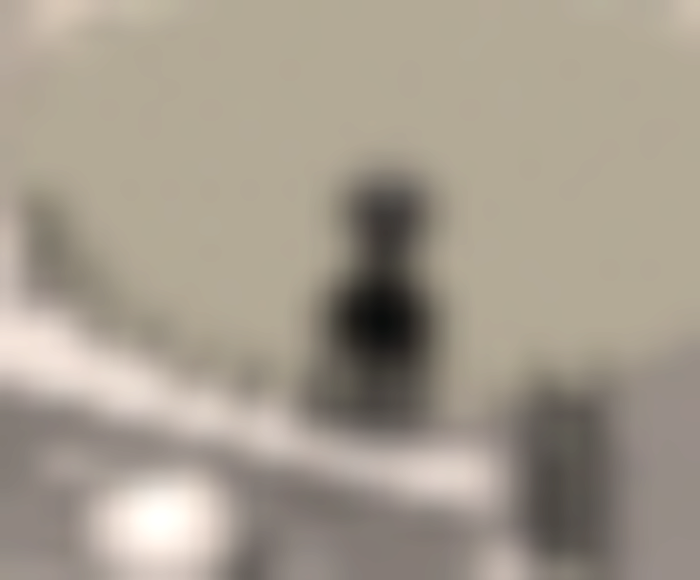

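Final checks pass: tilt 19.6°, pointer centred in the fork, about 12 N on the stud, bar level. Handing in.

```bash
python3 -c "
from h import *
print(r.close_job()); s=r.read_state(); print(s['time'],s['ft_force'],s['ee_pos'],s['width'])"
```

```text
the job is handed in; nothing more can be done
None
the job is handed in; nothing more can be done
```

I closed the hold-down bar into its catch, then set the largest gauge astride the stud and rocked it towards +y until its pointer hung in the fork. I handed the job in at about 22 s of the 61 s allowed, with the gripper still holding it. The hand-in returned no verdict.

**Last checks before hand-in**
- **Bar:** its top face sits level (slope 0.004), so it reads as closed.
- **Grip and seat:** finger opening is 30 mm. The gauge origin is within 0.1 mm of the stud axis in height and about 2 mm along it. Across, it reads 2.6 mm off my estimated stud position, but scene-camera depth put the stud about 2 mm to that same side, so the real offset is likely smaller.
- **Press:** roughly 12 N on the stud, from the wrist force with the gauge's weight taken off.
- **Pointer:** the gauge leans 19.6°. The profile fit puts the pointer about 0.2–0.4 mm from the fork middle, against a 2.5 mm limit. It had about 1.5 s to settle after the last move.

**What went wrong or disagreed**
- **First grasp missed:** I lifted before the fingers had finished closing. The gauge stayed in place and I regrasped it.
- **Bar press:** it briefly reached 61 N at the wrist, below the 120 N limit.
- **Fork angle:** the earlier close-up suggested 20–21°, while the view on the stud suggested slightly under 19.6°. The difference is about 1 mm at the pointer tip.
- **Camera x positions:** the scene and top views differed by about 4–5 mm in x. I used a value between them, inside the 15 mm allowed along the stud.

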